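# Pull a boxed-in sample tube from the shaker rack for a turbidity reading

### The job

A sample is due for a turbidity reading, but it is boxed in: it is the tube in the middle row of the steel shaker rack that has one tube right in front of it and one right behind it. Lift off the rack's hold-down frame and lay it flat in the middle of the grey mat, park the tubes from in front of and behind the sample upright in the two wells of the white block, and only then seat the sample fully home in the well of the turbidity meter. Leave it there, put each parked tube back into the very hole it came from, and set the frame back down over the rack's two posts, without disturbing the other two tubes.

Things in the scene. Friction and masses are not known exactly. Their poses are not given: they have to be found in the camera images.
- shaker_rack: fixed steel rack, 130x210 mm, 3x3 holes 33 mm wide at x, y = -39, 0, 39 mm; deck top 66 mm high; tubes stand 5 mm above its underside, caps end at 121 mm, 4.6 mm apart. At x 0, y -80 and 80 mm are posts: 40 mm wide shoulder 123.5 mm high that carries the frame, over it a 17 mm wide head tapering to a point at 149 mm. Origin: centre of underside, x to its back (away from the robot), z up
- frame_handle (a point): handle of the loose aluminium hold-down frame, 55 mm (x) by 206 mm (y), 6 mm thick, 0.12 kg; its opening, 23x186 mm, drops over the rack's two post heads, rails lie over the gaps between the cap rows. Handle: black bridge bar across its middle, 55 mm along x, 12 mm wide (y), 10 mm high. Point: bar centre, 27 mm above the frame's underside, z up. Same either way round
- tube_sample_mid (a point): the sample tube, in the middle row of the rack in any of its three columns: the only one with a tube both in front of it and behind it. 50 ml tube, blue cap, all five alike: 116 mm tall, body 30 mm wide with a conical foot, cap 34 mm wide over the top 12 mm. Point: its centre, 58 mm above the foot's tip, z to the cap
- tube_front_mid (a point): the tube in front of the sample tube (front row of the rack, same column). 50 ml tube, blue cap, all five alike: 116 mm tall, body 30 mm wide with a conical foot, cap 34 mm wide over the top 12 mm. Point: its centre, 58 mm above the foot's tip, z to the cap
- tube_back_mid (a point): the tube behind the sample tube (back row of the rack, same column). 50 ml tube, blue cap, all five alike: 116 mm tall, body 30 mm wide with a conical foot, cap 34 mm wide over the top 12 mm. Point: its centre, 58 mm above the foot's tip, z to the cap
- tube_stay_a_mid (a point): one of the two other tubes of the middle row, which stay where they are. 50 ml tube, blue cap, all five alike: 116 mm tall, body 30 mm wide with a conical foot, cap 34 mm wide over the top 12 mm. Point: its centre, 58 mm above the foot's tip, z to the cap
- tube_stay_b_mid (a point): the second of the two other tubes of the middle row, which stay where they are. 50 ml tube, blue cap, all five alike: 116 mm tall, body 30 mm wide with a conical foot, cap 34 mm wide over the top 12 mm. Point: its centre, 58 mm above the foot's tip, z to the cap
- parking_block: fixed white drilled plastic block, 62x150 mm, 60 mm high, with two upright wells 35 mm wide and 50 mm deep at x = 0, y = -45 and +45 mm; a tube in a well stands with its foot 10 mm above the block's underside. Origin: centre of the underside, x away from the robot, z up
- turbidity_meter: fixed white turbidity meter, 130 mm wide, 111 mm deep, housing 66 mm high, sloping console toward the robot, one upright tube well 35 mm wide and 55 mm deep with a black rim; a tube fully home stands with its foot 11 mm above the meter's underside. Origin: on the well's axis, at the underside, x away from the robot, z up
- bench_mat: fixed pale grey flat mat, 90x220 mm, 3 mm thick, its length along y. Origin: centre of its underside, x away from the robot, z up
There are look-alikes about, which are no part of the job. Leave any green look-alike of the part that bears tube_stay_a_mid alone.

How it is judged (in metres and radians):
On the way, in this order (a step that is already met when the one before it is completed fails the run):
1. the hold-down frame lies flat on the grey mat, its middle within 45 mm of the mat's (horizontal distance between frame_handle and bench_mat below 0.045 m and height (world z) of frame_handle below 0.036 m and angle between frame_handle's own z axis and vertical below 0.05 rad), for 0.2 s.
2. the tubes from in front of and behind the sample both stand in the wells of the white block, the sample still in its hole (x of tube_front_mid in the frame of parking_block between -0.012 and 0.012 m and z of each of tube_front_mid, tube_back_mid in the frame of parking_block below 0.078 m and angle between each of tube_front_mid, tube_back_mid's own z axis and vertical below 0.2 rad and (y of tube_front_mid in the frame of parking_block between 0.033 and 0.057 m or y of tube_front_mid in the frame of parking_block between -0.057 and -0.033 m) and x of tube_back_mid in the frame of parking_block between -0.012 and 0.012 m and (y of tube_back_mid in the frame of parking_block between 0.033 and 0.057 m or y of tube_back_mid in the frame of parking_block between -0.057 and -0.033 m) and distance of tube_sample_mid from where it was at the start of the episode below 0.02 m), for 0.2 s.
3. the sample tube stands fully home in the meter's well (horizontal distance between tube_sample_mid and turbidity_meter below 0.012 m and z of tube_sample_mid in the frame of turbidity_meter below 0.0745 m and angle between tube_sample_mid's own z axis and vertical below 0.2 rad), for 0.2 s.
At the end, for the whole second after the job is handed in: Sample tube fully down in the meter's well (12 mm off axis, 5 mm off its floor at most); the two parked tubes back in their own holes, the other two still in theirs (12 mm, upright); the frame level over the posts, within 12 mm of its place and 0.1 rad; all released and at rest (all of step 3 and distance of each of tube_front_mid, tube_back_mid, tube_stay_a_mid, tube_stay_b_mid, frame_handle from where it was at the start of the episode below 0.012 m and angle between each of tube_front_mid, tube_back_mid, tube_stay_a_mid, tube_stay_b_mid's own z axis and vertical below 0.15 rad and angle between frame_handle's own z axis and vertical below 0.05 rad and angle between the y axis of frame_handle and the y axis of shaker_rack, either way round below 0.1 rad and linear speed of each of tube_sample, tube_front, tube_back, tube_stay_a, tube_stay_b, hold_frame below 0.02 m/s); the robot touches nothing.
It fails at once if one of the two tubes that stay is pulled out or pushed over (moved by more than 30 mm) (distance of any of tube_stay_a_mid, tube_stay_b_mid from where it was at the start of the episode above 0.03 m).
It fails at once if a tube is tipped by more than 60 degrees (angle between any of tube_sample_mid, tube_front_mid, tube_back_mid, tube_stay_a_mid, tube_stay_b_mid's own z axis and vertical above 1.05 rad).
It also fails if it takes over 138 s, if anything falls off the work surface, if the arm or the gripper's body presses on something with over 40 N, if the wrist force passes 120 N, or if a joint passes its speed limit or range.

### The arm

A 6-joint arm with a two-finger parallel gripper is mounted at the origin on a cart in front of the work surface, level with it; the furniture and walls round the work are solid. World frame = base frame: x ahead of the robot, y to its left, z up, the work surface at z = 0. Lengths are in m, angles in degrees, forces in N, time in s.
With the tool pointing down it reaches from about 0.4 to 0.825 m from the base axis. Payload 7 kg.
Tool frame: the origin (TCP) lies at the centre of the arm's flange, where the gripper is bolted on; the fingertips stand 178 mm ahead of it and the grasp point (between the pads) lies 159 mm ahead of it; x points along the fingers, y is the direction in which the jaws open and shut, and the axes are right-handed (so a half turn about x gives the same grasp; the last joint's range is limited). The gripper opens to 88 mm and grips with 3 to 60 N. Pads are 19 mm wide; open, the fingers measure 130 mm over their backs; the gripper's body (78 mm by 193 mm) begins 47 mm behind the grasp point.
Start: joints at [-52.993, 20.546, 0.682, 0, -70.136, -16.507], TCP at [0.236, -0.632, 0.405] pointing down, gripper open.
Joint ranges: [-176.03, 176.03], [-82.01, 121.73], [-58.28, 71.71], [-173.87, 95.51], [-174.79, -0.11], [-173.66, 173.66]. Speed limits (degrees/s): [136.94, 136.94, 172.46, 180, 180, 180].

### API

Orientations are given as [roll, pitch, yaw] about the fixed x, y, z axes, in that order (R = Rz(yaw) Ry(pitch) Rx(roll)).
In Python, from plant import ctrl gives the robot as it stands. The module is installed in compiled form; this text tells all that it offers.
- The arm moves only by the shell command python3 -m inch 'ROWS'. ROWS is JSON, one flat list of numbers, 7 for each row, row after row: the shift along the tool's x, y, z in m, then the turn, a rotation vector about the tool's x, y, z in degrees, then the finger opening in m, from 0 to 0.0876. In form: [dx, dy, dz, rx, ry, rz, hand, dx, dy, dz, rx, ry, rz, hand, ...]. A call has 1 to 20 rows; each row shifts and turns the pose as measured when the row begins, along the tool's axes as they then stand; what a row does not reach is not made up. A row lasts 1/8 s, in which the tool goes at most 62.5 mm and 10.7 degrees, less where a joint would pass 70% of its speed; a pose out of reach is approached as far as the arm can. A call with a gripper value outside its range is refused whole. The fingers move at their own pace and stop on an object; the grip force is fixed at half the most. Time passes only in rows, so rows that do not move let the fingers close. It gives the time, the measured TCP pose, the force and the opening at its end, in the units of the state.
- ctrl.get_obs(): the state, without advancing time (a new reading comes with each control period).
- ctrl.snapshot(name): name is "scene" or "top" or "wrist"; returns a dict with "color" (384x512x3 uint8, red, green, blue), "depth" (384x512 float32, m along the optical axis (not along the pixel's ray), 0 where there is no reading), "K" (3x3 intrinsics, pixels), "position" and "attitude" of the camera in the world; the wrist camera has in their place "hand_eye" (4x4, takes a point from camera to tool coordinates, whose origin is the TCP and whose axes are the tool frame's). Camera axes: x right, y up, looking along -z (the intrinsics and any distortion apply to the point x, -y, -z); pixel columns grow to the right and rows downward; lengths in m; the calibration is good to about 2 mm. A picture is of the moment at which its call begins: read the wrist's pose just before it.
- ctrl.close_job(): hands the job in, once; it reports no verdict.
The state is a dict: "clock": time; "joint_pos": joint angles; "qvel": joint speeds; "tau": joint torques, N m; "tool_pos": TCP position; "orientation": TCP orientation; "force": force on the tool from outside, world axes, zero at the start; "moment": the same for the moment, N m; "opening": finger opening in m.
Only numpy, scipy, OpenCV 4.12 (cv2) and the standard library are available. Lean on these libraries where they do the work, as an engineer would, in place of code of your own. Each camera call takes 0.05 s, during which the arm holds its last target.

## Working session

There is one attempt and no reset: what is moved stays moved. The work goes in short steps, Python scripts to look and compute and a shell command to move; the robot and the scene stay as the last step left them, time stands still between calls to the robot, and variables do not carry over. Pictures are saved under pics/ and viewed, and the job is handed in when it is done.

```bash
mkdir -p pics; ls; python3 - <<'E'
from plant import ctrl
import cv2,numpy as np
print(ctrl.get_obs())
for n in ["scene","top","wrist"]:
    s=ctrl.snapshot(n)
    cv2.imwrite(f"pics/{n}0.png",s["color"][:,:,::-1])
    np.savez(f"{n}0.npz",**s)
    print(n,s["K"],s.get("position"),s.get("attitude"),s.get("hand_eye"))
E
```

```text
pics
{'clock': 0.0, 'joint_pos': array([-5.29926104e+01,  2.05908303e+01,  6.35859461e-01, -2.18973156e-02,
       -7.01359795e+01, -1.65068110e+01]), 'qvel': array([ 0.04365033, -0.11933915,  0.06601399, -0.07434066, -0.05930994,
        0.01552866]), 'tau': array([ 5.94085723e-04, -5.82719815e+01,  2.93070334e+01,  6.99805006e+00,
        6.90027126e-03, -1.55395710e-04]), 'tool_pos': array([ 0.2363358 , -0.63207267,  0.40373953]), 'orientation': array([ 93.75538884,  89.90674846, 114.24851064]), 'force': array([-0.08232204, -1.07299246, -0.59917556]), 'moment': array([0.03501107, 0.00387854, 0.00284408]), 'opening': 0.08756350918030666}
scene [[463.61970705   0.         254.28916875]
 [  0.         463.61970705 191.6371678 ]
 [  0.           0.           1.        ]] [-0.35391391  0.57315067  0.78010654] [  58.45571071   -0.71072832 -120.87367868] None
top [[348.94318775   0.         252.16348161]
 [  0.         348.94318775 196.55736794]
 [  0.           0.           1.        ]] [ 0.4325112  -0.01470509  1.12208647] [  7.93072032  -0.08899246 -88.46367069] None
wrist [[269.25105011   0.         253.49272242]
 [  0.         269.25105011 188.79333687]
 [  0.           0.           1.        ]] None None [[ 7.80851117e-04  2.85137300e-01 -9.58486364e-01  2.15978927e-02]
 [ 9.99999539e-01  3.12749314e-04  9.07709576e-04 -5.76124412e-04]
 [ 5.58587810e-04 -9.58486631e-01 -2.85136924e-01 -7.75082302e-02]
 [ 0.00000000e+00  0.00000000e+00  0.00000000e+00  1.00000000e+00]]
```

View pics/scene0.png

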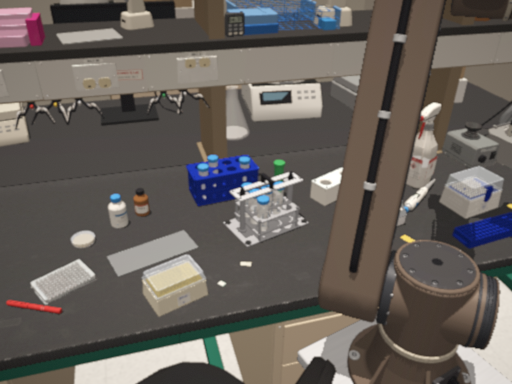

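View pics/top0.png

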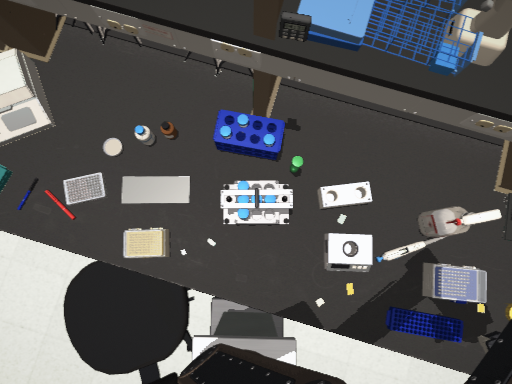

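View pics/wrist0.png

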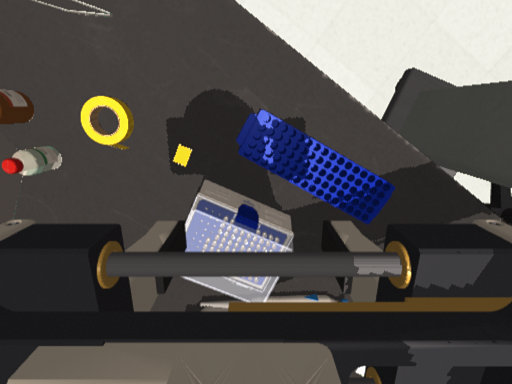

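```bash
cat > h.py <<'E'
import numpy as np, cv2
from scipy.spatial.transform import Rotation as R
def eul(a): return R.from_euler('xyz',a,degrees=True).as_matrix()
def cloud(s,T=None):
    """HxWx3 world points; T=(pos,rot) of TCP for wrist"""
    d=s["depth"].astype(float);K=s["K"]
    v,u=np.mgrid[0:d.shape[0],0:d.shape[1]]
    x=(u-K[0,2])/K[0,0]*d;y=(v-K[1,2])/K[1,1]*d
    P=np.stack([x,-y,-d],-1)
    if T is None: P=P@eul(s["attitude"]).T+s["position"]
    else:
        H=s["hand_eye"];P=P@H[:3,:3].T+H[:3,3];P=P@T[1].T+T[0]
    P[d==0]=np.nan
    return P
def tcp(o): return (np.array(o["tool_pos"]),eul(o["orientation"]))
E
python3 - <<'E'
from h import *
s=dict(np.load("top0.npz"))
c=s["color"][:,:,::-1]
cv2.imwrite("pics/topc.png",cv2.resize(c[140:290,200:400],None,fx=4,fy=4,interpolation=cv2.INTER_CUBIC))
P=cloud(s)
np.set_printoptions(precision=3,suppress=True)
for n,(u,v) in dict(mat=(155,190),matTL=(122,178),matTR=(190,178),matBL=(122,202),matBR=(190,202),handle=(257,199),meterwell=(350,248),wellL=(333,195),wellR=(362,192),bench=(300,260),benchfar=(80,150)).items(): print(n,P[v,u])
E
```

```text
mat [0.601 0.303 0.005]
matTL [ 0.639  0.415 -0.002]
matTR [0.645 0.193 0.   ]
matBL [0.56  0.408 0.   ]
matBR [ 0.566  0.189 -0.   ]
handle [ 0.561 -0.026  0.153]
meterwell [ 0.432 -0.325  0.012]
wellL [ 0.6   -0.273  0.008]
wellR [ 0.611 -0.364  0.017]
bench [ 0.39  -0.17  -0.003]
benchfar [0.728 0.558 0.005]
```

View pics/topc.png

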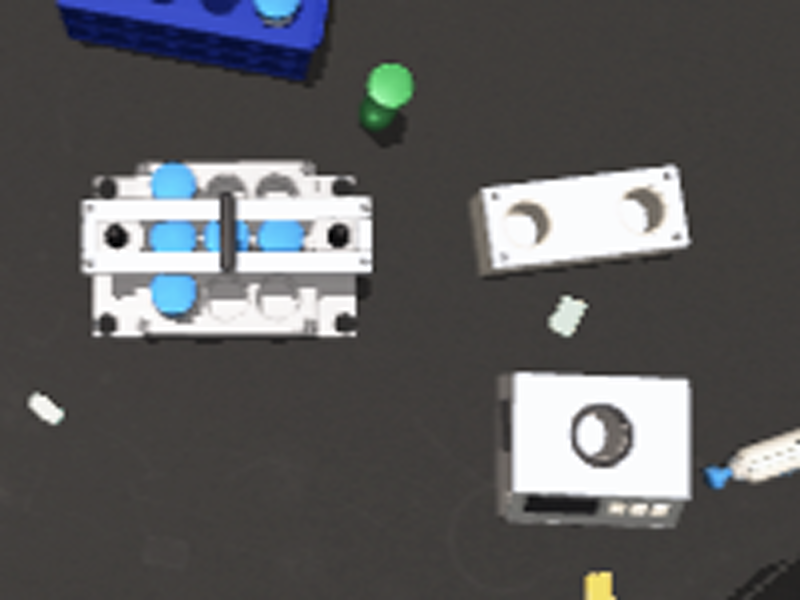

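```bash
cat > est.py <<'E'
from h import *
np.set_printoptions(precision=4,suppress=True)
s=dict(np.load("top0.npz"))
P=cloud(s);c=s["color"].astype(int)
def rect(mask,name):
    q=P[mask][:,:2].astype(np.float32)
    r=cv2.minAreaRect(q*1000)
    print(name,mask.sum(),"mean",q.mean(0),"rect",np.round(r,1) if 0 else r,"z",np.nanmedian(P[mask][:,2]))
def box(x0,x1,y0,y1,z0,z1):
    return (P[...,0]>x0)&(P[...,0]<x1)&(P[...,1]>y0)&(P[...,1]<y1)&(P[...,2]>z0)&(P[...,2]<z1)
rect(box(.48,.64,-.15,.1,.122,.14)&(c.min(-1)>130),"frame")
rect(box(.48,.64,-.15,.1,.138,.17)&(c.max(-1)<90),"handle")
b=(c[...,2]>c[...,0]+60)
m=box(.45,.7,-.15,.1,.1,.14)&b
n,l,st,ce=cv2.connectedComponentsWithStats(m.astype(np.uint8))
for i in range(1,n):
    if st[i,4]>8: print("cap",ce[i],st[i,4],P[l==i].mean(0),np.median(P[l==i][:,2]))
rect(box(.5,.7,-.45,-.2,.05,.075),"block")
rect(box(.35,.52,-.45,-.2,.055,.08),"meter")
rect(box(.48,.64,-.15,.1,.05,.08),"deck")
g=(abs(c-c.mean(-1,keepdims=True)).max(-1)<12)&(c.mean(-1)>90)&(c.mean(-1)<200)
rect(box(.52,.68,.15,.45,-.01,.015)&g,"mat")
np.save("P.npy",P)
E
python3 est.py
```

```text
frame 914 mean [ 0.566  -0.0256] rect ((568.8884887695312, -25.064659118652344), (92.6412582397461, 209.92539978027344), 12.310287475585938) z 0.1293848103931733
handle 90 mean [ 0.5649 -0.0233] rect ((565.2042846679688, -24.076934814453125), (52.84650421142578, 163.2001953125), 16.01375389099121) z 0.1534495623411944
cap [243.0455 185.2273] 88 [0.6045 0.0149 0.1211] 0.12113902051659198
cap [243.0641 198.6538] 78 [0.5651 0.0136 0.1211] 0.12112138360898739
cap [252.76 198.84] 25 [ 0.5653 -0.0144  0.1213] 0.12105784658192031
cap [260.     198.5217] 23 [ 0.5668 -0.0353  0.1217] 0.1211152786420493
cap [269.9157 198.5904] 83 [ 0.5674 -0.064   0.1209] 0.12103149678557479
cap [242.913  212.9348] 92 [0.5237 0.0128 0.1213] 0.12139096975424668
block 816 mean [ 0.5968 -0.301 ] rect ((597.1993408203125, -301.466552734375), (62.23272705078125, 150.56768798828125), 8.230978965759277) z 0.05982836201963049
meter 1310 mean [ 0.4274 -0.3087] rect ((426.6668395996094, -310.75042724609375), (132.36692810058594, 96.78089141845703), 89.38004302978516) z 0.06587094106055524
deck 587 mean [ 0.5574 -0.0304] rect ((565.584716796875, -25.115829467773438), (129.3210906982422, 135.79176330566406), 2.3299529552459717) z 0.06611581004507716
mat 1477 mean [0.6061 0.325 ] rect ((603.7500610351562, 304.5863037109375), (90.36933135986328, 223.9021453857422), 1.9441341161727905) z 0.003037212494766628
```

```bash
cat >> h.py <<'E'
def ray(s,u,v,z):
    K=s["K"];d=eul(s["attitude"])@np.array([(u-K[0,2])/K[0,0],-(v-K[1,2])/K[1,1],-1]);p=s["position"]
    return p+d*(z-p[2])/d[2]
def go(target,yaw=None,n=None):
    """print tool-frame shift & turn to bring grasp point to target (world), jaw axis at yaw deg from world y"""
    from plant import ctrl
    o=ctrl.get_obs();p,r=tcp(o)
    g=p+r[:,0]*.159
    np.set_printoptions(precision=4,suppress=True)
    print("t",round(o["clock"],2),"grasp",g,"F",o["force"],"open",round(o["opening"],4),"j",np.round(o["joint_pos"],1))
    a=np.degrees(np.arctan2(-r[0,1],r[1,1]))
    print("jaw yaw from +y",round(a,2),"tilt xaxis",r[:,0])
    if target is not None:
        if yaw is None: rt=r
        else:
            best=None
            for k in (0,180):
                t=np.radians(yaw+k);y=np.array([-np.sin(t),np.cos(t),0]);x=np.array([0,0,-1.])
                m=np.stack([x,y,np.cross(x,y)],1)
                rv=R.from_matrix(r.T@m).as_rotvec(degrees=True)
                if best is None or np.linalg.norm(rv)<np.linalg.norm(best[0]): best=(rv,m)
                print("  alt",k,"turn",np.round(rv,2))
            rt=best[1]
        tp=np.array(target)-rt[:,0]*.159
        print("TCP shift tool",r.T@(tp-p)," grasp shift world",np.array(target)-g, "tool y",r[:,1],"z",r[:,2])
E
python3 - <<'E'
from h import *
s=dict(np.load("top0.npz"))
c=s["color"]
g=cv2.cvtColor(c,cv2.COLOR_RGB2GRAY)
print("meter",ray(s,350.4,248.7,.066))
for n,(u,v) in dict(wl=(200+527/4,140+223/4),wr=(200+643/4,140+211/4)).items(): print(n,ray(s,u,v,.06))
b=np.array([.5972,-.3015]);M=eul([0,0,8.2])[:2,:2]
print(b+M@[0,.045],b+M@[0,-.045])
P=cloud(s)
# tall things around
q=P.reshape(-1,3)
for y0 in np.arange(-.7,.6,.1):
    for x0 in np.arange(.3,1.0,.1):
        m=(q[:,0]>x0)&(q[:,0]<x0+.1)&(q[:,1]>y0)&(q[:,1]<y0+.1)
        if m.sum() and np.nanmax(q[m,2])>.08: print("x%.1f y%.1f %.3f"%(x0,y0,np.nanmax(q[m,2])),end="; ")
print()
go((.5656,-.0252,.30),1.6)
E
```

```text
meter [ 0.42997008 -0.3107131   0.066     ]
wl [ 0.58958023 -0.25697627  0.06      ]
wr [ 0.60132964 -0.34631893  0.06      ]
[ 0.5907817  -0.25696007] [ 0.6036183  -0.34603993]
x0.3 y-0.7 0.106; x0.4 y-0.7 0.166; x0.5 y-0.7 0.273; x0.6 y-0.7 0.349; x0.3 y-0.6 0.105; x0.4 y-0.6 0.257; x0.5 y-0.6 0.273; x0.6 y-0.6 0.452; x0.7 y-0.6 0.465; x0.8 y-0.6 0.465; x0.7 y-0.5 0.522; x0.8 y-0.5 0.602; x0.9 y-0.5 0.514; x0.3 y-0.4 0.708; x0.7 y-0.4 0.520; x0.8 y-0.4 0.520; x0.9 y-0.4 0.520; x0.7 y-0.3 0.465; x0.8 y-0.3 0.522; x0.9 y-0.3 0.517; x0.3 y-0.2 0.765; x0.5 y-0.2 0.151; x0.6 y-0.2 0.120; x0.7 y-0.2 0.464; x0.8 y-0.2 0.531; x0.9 y-0.2 0.462; x0.3 y-0.1 0.765; x0.5 y-0.1 0.159; x0.7 y-0.1 0.125; x0.8 y-0.1 0.579; x0.9 y-0.1 0.502; x0.5 y-0.0 0.151; x0.6 y-0.0 0.126; x0.7 y-0.0 0.125; x0.8 y-0.0 0.465; x0.9 y-0.0 0.465; x0.7 y0.1 0.098; x0.8 y0.1 0.465; x0.9 y0.1 0.465; x0.7 y0.2 0.086; x0.8 y0.2 0.462; x0.9 y0.2 0.465; x0.7 y0.3 0.097; x0.9 y0.3 0.463; x0.9 y0.4 0.407; x0.9 y0.5 0.369; 
t 0.15 grasp [ 0.2362 -0.632   0.245 ] F [-0.442   1.1596 -0.0993] open 0.0874 j [-53.   20.6   0.6  -0.  -70.1 -16.5]
jaw yaw from +y 20.5 tilt xaxis [-0.0006  0.0011 -1.    ]
  alt 0 turn [18.9  -0.02 -0.07]
  alt 180 turn [-161.1     0.1    -0.03]
TCP shift tool [-0.0546  0.4533  0.5209]  grasp shift world [0.3294 0.6068 0.055 ] tool y [-0.3502  0.9367  0.0012] z [ 0.9367  0.3502 -0.0002]
```

```bash
python3 -m inch '[-0.025,0,0,9.4,0,0,0.0876, -0.025,0,0,9.4,0,0,0.0876, 0,0.04,0.023,0,0,0,0.0876, 0,0.04,0.023,0,0,0,0.0876, 0,0.04,0.023,0,0,0,0.0876, 0,0.04,0.023,0,0,0,0.0876, 0,0.04,0.023,0,0,0,0.0876, 0,0.04,0.023,0,0,0,0.0876, 0,0.04,0.023,0,0,0,0.0876, 0,0.04,0.023,0,0,0,0.0876, 0,0.04,0.023,0,0,0,0.0876, 0,0.04,0.023,0,0,0,0.0876, 0,0.04,0.023,0,0,0,0.0876, 0,0.04,0.023,0,0,0,0.0876]'; python3 -c "
from h import *
go((.5656,-.0252,.30),1.6)"
```

```text
clock: 1.9
tool_pos: [0.5093, -0.1342, 0.4531]
orientation: [116.8, 89.5, 117.6]
force: [0.0, -0.1, 0.2]
opening: 0.0876
t 1.9 grasp [ 0.5088 -0.1331  0.2941] F [ 0.0361 -0.1303  0.1881] open 0.0876 j [  6.4   4.9 -13.2  -0.5 -72.1 -95.5]
jaw yaw from +y 0.74 tilt xaxis [-0.0037  0.0071 -1.    ]
  alt 0 turn [-0.86 -0.2  -0.41]
  alt 180 turn [179.14  -0.65   0.32]
TCP shift tool [-0.0054  0.1083  0.0576]  grasp shift world [0.0568 0.1079 0.0059] tool y [-0.013   0.9999  0.0072] z [ 0.9999  0.013  -0.0036]
```

```bash
python3 -m inch '[0.005,0.036,0.019,-0.9,-0.2,-0.4,0.04, 0.005,0.036,0.019,0,0,0,0.04, 0.005,0.036,0.019,0,0,0,0.04, 0,0,0,0,0,0,0.04]'; python3 - <<'E'
from h import *
from plant import ctrl
o=ctrl.get_obs();s=ctrl.snapshot("wrist")
P=cloud(s,tcp(o));np.savez("w1.npz",P=P,color=s["color"])
cv2.imwrite("pics/w1.png",s["color"][:,:,::-1])
go((.5656,-.0252,.20),1.6)
E
```

```text
clock: 2.4
tool_pos: [0.5659, -0.0182, 0.4368]
orientation: [178.1, 89.9, -180.0]
force: [-1.6, -0.5, -0.6]
opening: 0.0528
t 2.45 grasp [ 0.5652 -0.0191  0.2782] F [-0.7581 -0.0835  0.1725] open 0.0493 j [  17.9    9.2  -10.5   -0.   -70.4 -106. ]
jaw yaw from +y 1.84 tilt xaxis [-0.001  -0.0001 -1.    ]
  alt 0 turn [ 0.24 -0.06  0.  ]
  alt 180 turn [-179.76   -0.     -0.09]
TCP shift tool [ 0.0782 -0.0061  0.0001]  grasp shift world [ 0.0004 -0.0061 -0.0782] tool y [-0.0321  0.9995 -0.    ] z [ 0.9995  0.0321 -0.0011]
```

View pics/w1.png

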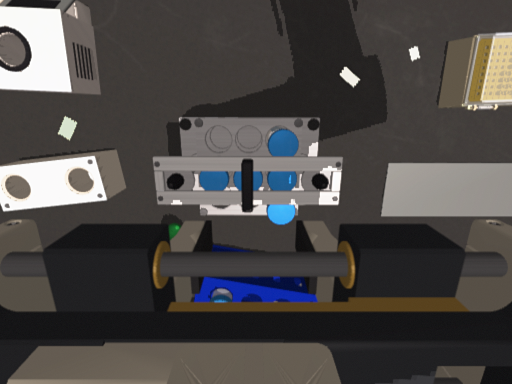

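```bash
cat > west.py <<'E'
from h import *
import sys
np.set_printoptions(precision=4,suppress=True)
f=np.load(sys.argv[1]);P=f["P"];c=f["color"].astype(int)
def box(x0,x1,y0,y1,z0,z1):
    return (P[...,0]>x0)&(P[...,0]<x1)&(P[...,1]>y0)&(P[...,1]<y1)&(P[...,2]>z0)&(P[...,2]<z1)
def rect(m,n):
    if m.sum()<5: print(n,m.sum());return
    q=P[m];r=cv2.minAreaRect((q[:,:2]*1000).astype(np.float32)); print(n,m.sum(),q.mean(0),"rect",np.round(r[0],1),np.round(r[1],1),round(r[2],2))
rect(box(.5,.63,-.05,0,.142,.17)&(c.max(-1)<110),"handle")
rect(box(.52,.61,-.15,.1,.122,.14)&(c.min(-1)>120),"frame")
b=(c[...,2]>c[...,0]+60)
m=box(.45,.65,-.15,.1,.1,.14)&b
n,l,st,ce=cv2.connectedComponentsWithStats(m.astype(np.uint8))
for i in range(1,n):
    if st[i,4]>20: rect(l==i,"cap")
rect(box(.5,.7,-.45,-.2,.052,.068),"block")
rect(box(.5,.7,.15,.45,-.01,.012)&(c.mean(-1)>110),"mat")
E
python3 west.py w1.npz
```

```text
handle 579 [ 0.5628 -0.0259  0.1533] rect [564.3 -26.2] [53.6 11.2] 1.75
frame 4873 [ 0.5636 -0.0234  0.1276] rect [564.9 -25.6] [ 55.1 205.3] 1.75
cap 658 [0.5235 0.0116 0.1191] rect [522.5  11.4] [28.3 31.9] 1.92
cap 490 [ 0.5672 -0.0644  0.1192] rect [567.6 -64. ] [22.  32.1] 2.63
cap 474 [0.5651 0.0129 0.1191] rect [565.2  13.3] [21.6 32. ] 1.7
cap 117 [ 0.5666 -0.0371  0.119 ] rect [567.3 -37.3] [20.3  8.1] 1.23
cap 146 [ 0.5657 -0.0155  0.1191] rect [566.6 -15. ] [20.5  9.1] 1.82
cap 479 [0.6047 0.0141 0.1194] rect [604.5  14.2] [27.9 32.2] 2.36
block 3807 [ 0.5953 -0.296   0.0581] rect [ 596.1 -301.5] [ 62.3 151. ] 8.21
mat 6703 [0.6026 0.2943 0.0009] rect [603.1 299.2] [ 88.6 215.4] 1.74
```

```bash
python3 -m inch '[0.03,-0.0067,0,-0.1,0,0,0.05, 0.03,0,0,0,0,0,0.05, 0.02,0,0,0,0,0,0.05, 0.01,0,0,0,0,0,0.05, 0,0,0,0,0,0,0.05]'; python3 -c "
from h import *
go((.5650,-.0258,.153),1.75)"
```

```text
clock: 3.08
tool_pos: [0.5642, -0.0292, 0.3464]
orientation: [-4.1, 89.9, -2.3]
force: [-0.3, 0.2, 0.9]
opening: 0.0501
t 3.08 grasp [ 0.5644 -0.0292  0.1874] F [-0.3389  0.2139  0.8811] open 0.0501 j [  16.9   12.9  -18.2    0.   -58.9 -105.1]
jaw yaw from +y 1.8 tilt xaxis [ 0.001 -0.    -1.   ]
  alt 0 turn [0.05 0.06 0.  ]
  alt 180 turn [-179.95   -0.01    0.09]
TCP shift tool [0.0344 0.0034 0.0009]  grasp shift world [ 0.0006  0.0034 -0.0344] tool y [-0.0314  0.9995 -0.0001] z [0.9995 0.0314 0.001 ]
```

```bash
python3 -m inch '[0.012,0.0034,0.0009,0,0,0,0.05, 0.012,0,0,0,0,0,0.05, 0.007,0,0,0,0,0,0.05, 0,0,0,0,0,0,0.05]'; python3 -c "
from h import *
go((.5650,-.0258,.153),1.75)"
```

```text
clock: 3.58
tool_pos: [0.5655, -0.0257, 0.3149]
orientation: [5.1, 89.8, 6.9]
force: [-0.7, 0.3, 0.2]
opening: 0.0502
t 3.58 grasp [ 0.5661 -0.0256  0.1559] F [-0.7076  0.3413  0.2433] open 0.0502 j [  17.2   14.7  -20.4    0.   -54.8 -105.4]
jaw yaw from +y 1.8 tilt xaxis [ 0.0035  0.0004 -1.    ]
  alt 0 turn [ 0.05  0.2  -0.02]
  alt 180 turn [-179.95    0.03    0.32]
TCP shift tool [ 0.0029 -0.0001 -0.0005]  grasp shift world [-0.0011 -0.0002 -0.0029] tool y [-0.0314  0.9995  0.0003] z [0.9995 0.0314 0.0035]
```

```bash
python3 -m inch '[0.003,0,-0.0005,0,0.2,0,0.05, 0,0,0,0,0,0,0, 0,0,0,0,0,0,0, 0,0,0,0,0,0,0, 0,0,0,0,0,0,0]'; python3 -c "
from h import *
go((.5650,-.0258,.21),1.75)"
```

```text
clock: 4.2
tool_pos: [0.5654, -0.0256, 0.3126]
orientation: [20.2, 89.9, 22.0]
force: [-0.3, -0.6, -0.7]
opening: 0.0155
t 4.2 grasp [ 0.5656 -0.0255  0.1536] F [-0.2711 -0.6456 -0.7008] open 0.0155 j [  17.2   14.8  -20.5   -0.   -54.6 -105.4]
jaw yaw from +y 1.82 tilt xaxis [ 0.0013  0.0005 -1.    ]
  alt 0 turn [ 0.07  0.08 -0.03]
  alt 180 turn [-179.93    0.04    0.12]
TCP shift tool [-0.0564 -0.0002 -0.0003]  grasp shift world [-0.0006 -0.0003  0.0564] tool y [-0.0317  0.9995  0.0005] z [0.9995 0.0317 0.0013]
```

```bash
python3 -m inch '[0,0,0,0,0,0,0, 0,0,0,0,0,0,0, -0.008,0,0,0,0,0,0, -0.02,0,0,0,0,0,0, -0.03,0,0,0,0,0,0, -0.02,0,0,0,0,0,0, 0,0,0,0,0,0,0]'; python3 - <<'E'
from h import *
from plant import ctrl
go((.6035,.302,.12),1.75)
o=ctrl.get_obs();s=ctrl.snapshot("wrist")
P=cloud(s,tcp(o));np.savez("w2.npz",P=P,color=s["color"])
cv2.imwrite("pics/w2.png",s["color"][:,:,::-1])
E
```

```text
clock: 5.08
tool_pos: [0.5649, -0.0258, 0.3939]
orientation: [79.8, 90.0, 81.6]
force: [0.3, -0.1, -1.7]
opening: 0.0114
t 5.08 grasp [ 0.5649 -0.0257  0.2349] F [ 0.3016 -0.0536 -1.6702] open 0.0114 j [  17.2   10.7  -14.3   -0.   -65.  -105.4]
jaw yaw from +y 1.81 tilt xaxis [ 0.0001  0.0004 -1.    ]
  alt 0 turn [ 0.06  0.   -0.02]
  alt 180 turn [-179.94    0.03    0.01]
TCP shift tool [0.115  0.3263 0.0489]  grasp shift world [ 0.0386  0.3277 -0.1149] tool y [-0.0315  0.9995  0.0004] z [0.9995 0.0315 0.0001]
```

View pics/w2.png

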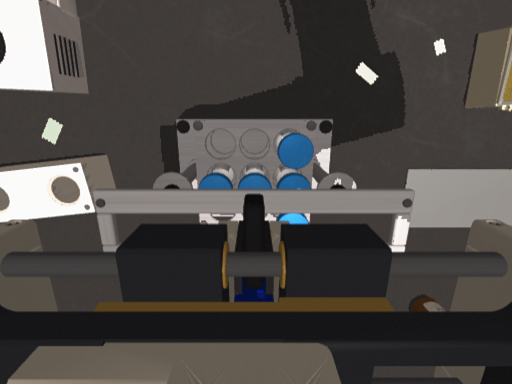

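```bash
python3 -m inch '[0,0.03,0.005,0,0,0,0, 0,0.042,0.0062,0,0,0,0, 0,0.042,0.0062,0,0,0,0, 0,0.042,0.0062,0,0,0,0, 0,0.042,0.0062,0,0,0,0, 0,0.042,0.0062,0,0,0,0, 0.01,0.042,0.0062,0,0,0,0, 0.02,0.03,0.005,0,0,0,0, 0.02,0.01,0.001,0,0,0,0, 0.02,0,0,0,0,0,0, 0,0,0,0,0,0,0]'; python3 -c "
from h import *
go((.6035,.302,.06),1.75)"
```

```text
clock: 6.5
tool_pos: [0.5996, 0.3055, 0.3043]
orientation: [-156.6, 88.8, -155.0]
force: [-0.2, 0.2, -1.0]
opening: 0.0116
t 6.5 grasp [0.5965 0.304  0.1453] F [-0.2081  0.1723 -0.9909] open 0.0116 j [  43.4   24.9   -6.2   -0.5  -60.1 -131.6]
jaw yaw from +y 1.6 tilt xaxis [-0.0197 -0.0092 -0.9998]
  alt 0 turn [-0.16 -1.14  0.49]
  alt 180 turn [179.83   0.78   1.79]
TCP shift tool [ 0.0852 -0.0028  0.0055]  grasp shift world [ 0.007  -0.002  -0.0853] tool y [-0.0279  0.9996 -0.0086] z [ 0.9994  0.0277 -0.0199]
```

```bash
python3 -m inch '[0.025,-0.0028,0.0055,-0.2,-1.1,0.5,0, 0.03,0,0,0,0,0,0, 0.03,0,0,0,0,0,0, 0.012,0,0,0,0,0,0, 0,0,0,0,0,0,0]'; python3 -c "
from h import *
go((.6035,.302,.034),1.75)"
```

```text
clock: 7.12
tool_pos: [0.6064, 0.3003, 0.2082]
orientation: [24.0, 89.8, 25.7]
force: [-0.5, 0.4, -1.0]
opening: 0.0115
t 7.12 grasp [0.607  0.3006 0.0492] F [-0.5176  0.4227 -0.9884] open 0.0115 j [  42.8   30.3  -11.7    0.1  -47.8 -131.2]
jaw yaw from +y 1.7 tilt xaxis [ 0.0034  0.0017 -1.    ]
  alt 0 turn [-0.05  0.2  -0.09]
  alt 180 turn [179.95  -0.14  -0.31]
TCP shift tool [ 0.0152  0.0017 -0.003 ]  grasp shift world [-0.0035  0.0014 -0.0152] tool y [-0.0297  0.9996  0.0016] z [0.9996 0.0296 0.0035]
```

```bash
python3 -m inch '[0.007,0.0017,-0.003,0,0.2,-0.1,0, 0.005,0,0,0,0,0,0, 0.003,0,0,0,0,0,0, 0,0,0,0,0,0,0, 0,0,0,0,0,0,0]'; python3 -c "
from h import *
go((.6035,.302,.034),1.75)"
```

```text
clock: 7.75
tool_pos: [0.6042, 0.3028, 0.196]
orientation: [33.5, 89.7, 35.3]
force: [0.6, -0.4, -1.7]
opening: 0.0114
t 7.75 grasp [0.6049 0.3033 0.037 ] F [ 0.5641 -0.3961 -1.6645] open 0.0114 j [  43.1   31.   -12.4    0.1  -46.3 -131.4]
jaw yaw from +y 1.73 tilt xaxis [ 0.0041  0.0029 -1.    ]
  alt 0 turn [-0.02  0.24 -0.16]
  alt 180 turn [179.98  -0.25  -0.37]
TCP shift tool [ 0.003  -0.0008 -0.0008]  grasp shift world [-0.0014 -0.0013 -0.003 ] tool y [-0.0302  0.9995  0.0028] z [0.9995 0.0302 0.0042]
```

```bash
python3 -m inch '[0.0025,0,0,0,0.2,-0.1,0, 0.002,0,0,0,0,0,0, 0,0,0,0,0,0,0]'; python3 -c "
from h import *
go((.6035,.302,.034),1.75)"
```

```text
clock: 8.12
tool_pos: [0.6044, 0.303, 0.1922]
orientation: [48.7, 89.9, 50.5]
force: [-0.0, 0.6, -1.5]
opening: 0.0114
t 8.12 grasp [0.6045 0.3032 0.0332] F [-0.0008  0.6379 -1.5443] open 0.0114 j [  43.1   31.3  -12.4   -0.   -46.2 -131.3]
jaw yaw from +y 1.75 tilt xaxis [ 0.001   0.0012 -1.    ]
  alt 0 turn [-0.    0.06 -0.07]
  alt 180 turn [180.    -0.11  -0.1 ]
TCP shift tool [-0.0008 -0.0009 -0.0009]  grasp shift world [-0.001  -0.0012  0.0008] tool y [-0.0305  0.9995  0.0012] z [0.9995 0.0305 0.0011]
```

```bash
python3 -m inch '[0.001,0,0,0,0,0,0, 0.0005,0,0,0,0,0,0, 0,0,0,0,0,0,0]'; python3 -c "
from h import *
go((.6035,.302,.034),1.75)"
```

```text
clock: 8.5
tool_pos: [0.6043, 0.303, 0.1922]
orientation: [38.5, 89.9, 40.3]
force: [0.3, -1.2, -1.3]
opening: 0.0119
t 8.5 grasp [0.6045 0.3032 0.0332] F [ 0.2972 -1.1953 -1.2548] open 0.0119 j [  43.1   31.3  -12.4    0.   -46.1 -131.3]
jaw yaw from +y 1.77 tilt xaxis [ 0.0016  0.0013 -1.    ]
  alt 0 turn [ 0.02  0.09 -0.07]
  alt 180 turn [-179.98    0.12    0.15]
TCP shift tool [-0.0008 -0.001  -0.0008]  grasp shift world [-0.001  -0.0012  0.0008] tool y [-0.0309  0.9995  0.0013] z [0.9995 0.0309 0.0016]
```

```bash
python3 -m inch '[0,0,0,0,0,0,0.045, 0,0,0,0,0,0,0.045, 0,0,0,0,0,0,0.045, 0,0,0,0,0,0,0.045, -0.02,0,0,0,0,0,0.045, -0.04,0,0,0,0,0,0.045, -0.04,0,0,0,0,0,0.045, 0,0,0,0,0,0,0.045]'; python3 - <<'E'
from h import *
from plant import ctrl
go((.5251,.0123,.27),1.75)
o=ctrl.get_obs();s=ctrl.snapshot("wrist")
P=cloud(s,tcp(o));np.savez("w3.npz",P=P,color=s["color"])
cv2.imwrite("pics/w3.png",s["color"][:,:,::-1])
c=s["color"].astype(int)
m=(P[...,0]>.5)&(P[...,0]<.7)&(P[...,1]>.15)&(P[...,1]<.46)
for n,k in dict(handle=m&(P[...,2]>.023)&(P[...,2]<.06)&(c.max(-1)<110),frame=m&(P[...,2]>.005)&(P[...,2]<.02)&(c.min(-1)>120)).items():
    r=cv2.minAreaRect((P[k][:,:2]*1000).astype(np.float32));print(n,k.sum(),P[k].mean(0),r)
E
```

```text
clock: 9.5
tool_pos: [0.6045, 0.3029, 0.2936]
orientation: [-2.2, 90.0, -0.4]
force: [0.7, 0.6, -0.3]
opening: 0.0451
t 9.5 grasp [0.6046 0.3029 0.1346] F [ 0.7411  0.6002 -0.2725] open 0.0451 j [  43.1   25.3   -7.2    0.   -57.5 -131.3]
jaw yaw from +y 1.77 tilt xaxis [ 0.0006 -0.     -1.    ]
  alt 0 turn [0.02 0.04 0.  ]
  alt 180 turn [-179.98   -0.      0.06]
TCP shift tool [-0.1354 -0.288  -0.0883]  grasp shift world [-0.0795 -0.2906  0.1354] tool y [-0.0309  0.9995 -0.    ] z [0.9995 0.0309 0.0006]
handle 698 [0.6015 0.3023 0.0327] ((603.3941040039062, 302.4966125488281), (53.857112884521484, 11.335587501525879), 1.4885514974594116)
frame 6146 [0.6022 0.303  0.0071] ((603.7569580078125, 302.017822265625), (55.1882209777832, 205.87278747558594), 1.766242265701294)
```

View pics/w3.png

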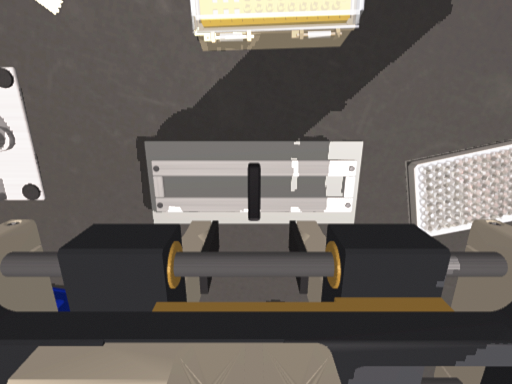

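```bash
python3 -m inch '[-0.035,0,0,0,0,0,0.052, -0.04,-0.02,-0.006,0,0,0,0.052, -0.01,-0.042,-0.013,0,0,0,0.052, 0,-0.042,-0.013,0,0,0,0.052, 0,-0.042,-0.013,0,0,0,0.052, 0,-0.042,-0.013,0,0,0,0.052, 0,-0.042,-0.013,0,0,0,0.052, 0,-0.04,-0.013,0,0,0,0.052, 0,-0.01,-0.004,0,0,0,0.052, 0,0,0,0,0,0,0.052]'; python3 -c "
from h import *
go((.5251,.0123,.18),1.75)"
```

```text
clock: 10.8
tool_pos: [0.5196, 0.0118, 0.3702]
orientation: [-154.3, 89.0, -152.6]
force: [0.3, 0.5, 0.0]
opening: 0.0521
t 10.8 grasp [0.517  0.0104 0.2112] F [0.3393 0.4543 0.0133] open 0.0521 j [  23.     7.7  -21.3    0.1  -62.  -111.3]
jaw yaw from +y 1.73 tilt xaxis [-0.0162 -0.0084 -0.9998]
  alt 0 turn [-0.02 -0.94  0.45]
  alt 180 turn [179.97   0.71   1.48]
TCP shift tool [0.0311 0.0006 0.0061]  grasp shift world [ 0.0081  0.0019 -0.0312] tool y [-0.0302  0.9995 -0.0079] z [ 0.9994  0.0301 -0.0165]
```

Level the tool and take a look at the caps from here before descending.

```bash
python3 -m inch '[0.015,0.0006,0.0061,0,-0.9,0.45,0.052, 0,0,0,0,0,0,0.052]'; python3 - <<'E'
from h import *
from plant import ctrl
go((.5251,.0123,.113),1.75)
o=ctrl.get_obs();s=ctrl.snapshot("wrist")
P=cloud(s,tcp(o));np.savez("w4.npz",P=P,color=s["color"])
cv2.imwrite("pics/w4.png",s["color"][:,:,::-1])
E
python3 west.py w4.npz; python3 -c "
from h import *
from plant import ctrl
s=ctrl.snapshot('top');np.savez('top1.npz',**s);cv2.imwrite('pics/top1.png',s['color'][:,:,::-1])"
```

```text
clock: 11.05
tool_pos: [0.5261, 0.0138, 0.3541]
orientation: [-178.1, 89.9, -176.3]
force: [-1.2, -0.6, -0.3]
opening: 0.0524
t 11.05 grasp [0.5259 0.0138 0.1951] F [-1.1594 -0.6138 -0.3077] open 0.0524 j [  22.9    8.9  -22.1   -0.   -59.  -111.1]
jaw yaw from +y 1.77 tilt xaxis [-0.0011 -0.0001 -1.    ]
  alt 0 turn [ 0.02 -0.07  0.  ]
  alt 180 turn [-179.98   -0.     -0.1 ]
TCP shift tool [ 0.0822 -0.0015 -0.001 ]  grasp shift world [-0.0008 -0.0015 -0.0821] tool y [-0.0309  0.9995 -0.    ] z [ 0.9995  0.0309 -0.0011]
handle 0
frame 89 [0.5555 0.0423 0.1224] rect [556.7  41.8] [12.5 21.7] 88.43
cap 1244 [0.5234 0.012  0.1189] rect [524.5  12.2] [33.3 33.2] 65.14
cap 93 [ 0.5535 -0.056   0.116 ] rect [554.3 -56.1] [11.4  7.2] 17.23
cap 353 [ 0.5596 -0.0157  0.1179] rect [559.8 -15.4] [24.2 13.1] 2.54
cap 895 [0.5583 0.013  0.1184] rect [558.4  13. ] [23.9 32.9] 1.52
cap 641 [0.6058 0.0146 0.1191] rect [607.7  15.1] [23.9 33.5] 2.46
block 646 [ 0.5705 -0.2404  0.057 ] rect [ 586.2 -248. ] [58.2 44.1] 8.48
mat 10483 [ 0.5463  0.2486 -0.0007] rect [596.9 252.7] [205.3 193.9] 89.97
```

View pics/w4.png

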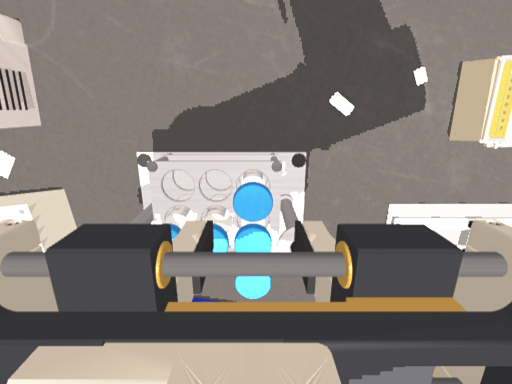

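```bash
python3 -m inch '[0.025,-0.0015,-0.001,0,0,0,0.052, 0.025,0,0,0,0,0,0.052, 0.02,0,0,0,0,0,0.052, 0.006,0,0,0,0,0,0.052, 0,0,0,0,0,0,0.052]'; python3 -c "
from h import *
go((.5248,.0122,.113),1.75)"
```

```text
clock: 11.78
tool_pos: [0.5273, 0.015, 0.2807]
orientation: [3.6, 89.8, 5.6]
force: [0.1, -0.3, 0.3]
opening: 0.052
t 11.78 grasp [0.528  0.0151 0.1217] F [ 0.1441 -0.2769  0.3242] open 0.052 j [  23.    13.4  -27.5    0.1  -48.9 -111. ]
jaw yaw from +y 2.01 tilt xaxis [ 0.0043  0.0004 -1.    ]
  alt 0 turn [ 0.26  0.25 -0.02]
  alt 180 turn [-179.74    0.03    0.39]
TCP shift tool [ 0.0087 -0.0028 -0.0027]  grasp shift world [-0.0032 -0.0029 -0.0087] tool y [-0.0351  0.9994  0.0003] z [0.9994 0.0351 0.0043]
```

```bash
python3 -m inch '[0.004,-0.0028,-0.0027,0.2,0.2,0,0.052, 0.004,0,0,0,0,0,0.052, 0,0,0,0,0,0,0.052]'; python3 -c "
from h import *
go((.5248,.0122,.113),1.75)"
```

```text
clock: 12.15
tool_pos: [0.5252, 0.0123, 0.2741]
orientation: [17.4, 89.8, 19.2]
force: [-0.2, 0.5, -0.2]
opening: 0.0523
t 12.15 grasp [0.5257 0.0125 0.1151] F [-0.1512  0.5234 -0.1502] open 0.0523 j [  22.8   13.7  -28.1    0.   -48.  -110.9]
jaw yaw from +y 1.82 tilt xaxis [ 0.0035  0.0012 -1.    ]
  alt 0 turn [ 0.07  0.2  -0.06]
  alt 180 turn [-179.93    0.1     0.32]
TCP shift tool [ 0.0021 -0.     -0.0004]  grasp shift world [-0.0009 -0.0003 -0.0021] tool y [-0.0317  0.9995  0.0011] z [0.9995 0.0317 0.0035]
```

```bash
python3 -m inch '[0.001,0,-0.0005,0,0.2,0,0.052, 0,0,0,0,0,0,0.02, 0,0,0,0,0,0,0.02, 0,0,0,0,0,0,0.02, 0,0,0,0,0,0,0.02]'; python3 -c "
from h import *
go((.5248,.0122,.25),1.75)"
```

```text
clock: 12.78
tool_pos: [0.5248, 0.0122, 0.2735]
orientation: [68.4, 89.9, 70.2]
force: [-1.0, 1.3, -0.1]
opening: 0.0336
t 12.78 grasp [0.5249 0.0124 0.1145] F [-0.9598  1.2977 -0.1083] open 0.0336 j [  22.7   13.8  -28.1   -0.1  -48.1 -110.9]
jaw yaw from +y 1.82 tilt xaxis [ 0.0005  0.0013 -1.    ]
  alt 0 turn [ 0.07  0.03 -0.07]
  alt 180 turn [-179.93    0.11    0.04]
TCP shift tool [-0.1355  0.0001  0.0001]  grasp shift world [-0.0001 -0.0002  0.1355] tool y [-0.0317  0.9995  0.0012] z [0.9995 0.0317 0.0005]
```

```bash
python3 -m inch '[-0.015,0,0,0,0,0,0.02, -0.025,0,0,0,0,0,0.02, -0.03,0,0,0,0,0,0.02, -0.03,0,0,0,0,0,0.02, -0.03,0,0,0,0,0,0.02, -0.025,0,0,0,0,0,0.02, 0,0,0,0,0,0,0.02]'; python3 - <<'E'
from h import *
from plant import ctrl
go((.5907,-.257,.27),7.8)
o=ctrl.get_obs();s=ctrl.snapshot("wrist")
P=cloud(s,tcp(o));np.savez("w5.npz",P=P,color=s["color"])
cv2.imwrite("pics/w5.png",s["color"][:,:,::-1])
E
python3 west.py w5.npz
```

```text
clock: 13.65
tool_pos: [0.524, 0.0116, 0.44]
orientation: [20.7, 89.7, 22.6]
force: [0.4, -0.2, -1.2]
opening: 0.0337
t 13.65 grasp [0.5247 0.0118 0.281 ] F [ 0.3751 -0.2463 -1.2358] open 0.0337 j [  22.7    4.9  -15.1    0.   -69.8 -110.9]
jaw yaw from +y 1.85 tilt xaxis [ 0.0042  0.0017 -1.    ]
  alt 0 turn [-5.95  0.25 -0.08]
  alt 180 turn [174.04  -0.12  -0.37]
TCP shift tool [ 0.0109 -0.2706  0.058 ]  grasp shift world [ 0.066  -0.2688 -0.011 ] tool y [-0.0322  0.9995  0.0016] z [0.9995 0.0322 0.0042]
handle 0
frame 328 [ 0.5619 -0.0399  0.1226] rect [563.  -25.7] [ 34.1 197.7] 1.86
cap 623 [ 0.5648 -0.0639  0.1189] rect [565.4 -64.5] [32.9 33.5] 4.52
cap 581 [ 0.5629 -0.0254  0.1189] rect [563.1 -25.5] [32.3 30.9] 86.94
block 2644 [ 0.5892 -0.2793  0.058 ] rect [ 595.  -293.1] [ 62.7 135.2] 8.3
mat 5151 [0.5944 0.3006 0.0031] rect [604.5 303.2] [ 91.8 222.5] 1.78
```

View pics/w5.png

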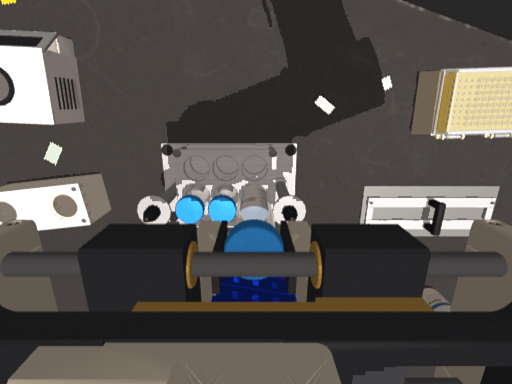

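```bash
python3 - <<'E'
from h import *
P=cloud(dict(np.load("top0.npz")))
for y0 in np.arange(-.6,.1,.05):
    m=(P[...,2]>.3)&(abs(P[...,1]-y0)<.02)&(P[...,0]>.5)
    print(round(y0,2),"min x",P[m][:,0].min(),P[m][P[m][:,0].argmin()])
E
```

```text
-0.6 min x 0.6919901099193912 [ 0.69199011 -0.61928191  0.32650706]
-0.55 min x 0.6977670866105017 [ 0.69776709 -0.53549608  0.43827057]
-0.5 min x 0.7023439625445158 [ 0.70234396 -0.51901538  0.44747868]
-0.45 min x 0.7159784800234039 [ 0.71597848 -0.46716623  0.45719775]
-0.4 min x 0.7289343600911475 [ 0.72893436 -0.41944521  0.458147  ]
-0.35 min x 0.7423883844902375 [ 0.74238838 -0.36939134  0.4436352 ]
-0.3 min x 0.7557520086268478 [ 0.75575201 -0.31649578  0.45344573]
-0.25 min x 0.7684032593708869 [ 0.76840326 -0.26552637  0.45535791]
-0.2 min x 0.7816910384943274 [ 0.78169104 -0.21891778  0.45626673]
-0.15 min x 0.795860207211154 [ 0.79586021 -0.16740732  0.45132257]
-0.1 min x 0.8093750175563565 [ 0.80937502 -0.11890282  0.45987027]
-0.05 min x 0.8224768047457001 [ 0.8224768  -0.06991854  0.46115723]
0.0 min x 0.8358609855907237 [ 0.83586099 -0.01889335  0.45833759]
0.05 min x 0.8494189478246603 [0.84941895 0.03109485 0.44843344]
```

```bash
python3 -m inch '[0,-0.02,0.002,-6,0,0,0.02, 0,-0.042,0.0033,0,0,0,0.02, 0,-0.042,0.0033,0,0,0,0.02, 0,-0.042,0.0033,0,0,0,0.02, 0,-0.042,0.0033,0,0,0,0.02, 0,-0.042,0.0033,0,0,0,0.02, 0,-0.042,0.0033,0,0,0,0.02, 0,-0.042,0.0033,0,0,0,0.02, 0,-0.035,0.0033,0,0,0,0.02, 0,-0.01,0.001,0,0,0,0.02, 0,0,0,0,0,0,0.02]'; python3 -c "
from h import *
go((.6027,-.346,.25),7.9)"
```

```text
clock: 15.08
tool_pos: [0.6005, -0.3504, 0.4277]
orientation: [146.3, 89.1, 154.4]
force: [0.0, -0.8, 0.2]
opening: 0.0335
t 15.07 grasp [ 0.5983 -0.3493  0.2687] F [ 0.0006 -0.7747  0.1906] open 0.0335 j [-14.3  22.1   6.   -0.2 -74.8 -67.5]
jaw yaw from +y 8.12 tilt xaxis [-0.0141  0.0067 -0.9999]
  alt 0 turn [ 0.22 -0.74 -0.49]
  alt 180 turn [-179.77    0.78   -1.17]
TCP shift tool [0.0187 0.0038 0.003 ]  grasp shift world [ 0.0044  0.0033 -0.0187] tool y [-0.1412  0.9899  0.0087] z [ 0.9899  0.1413 -0.013 ]
```

```bash
python3 -m inch '[0.018,0.0038,0.003,0.2,-0.7,-0.5,0.02, 0.02,0,0,0,0,0,0.02, 0,0,0,0,0,0,0.02]'; python3 - <<'E'
from h import *
from plant import ctrl
go((.6027,-.346,.19),7.9)
o=ctrl.get_obs();s=ctrl.snapshot("wrist")
P=cloud(s,tcp(o));np.savez("w6.npz",P=P,color=s["color"])
cv2.imwrite("pics/w6.png",s["color"][:,:,::-1])
E
python3 west.py w6.npz
```

```text
clock: 15.45
tool_pos: [0.6022, -0.3428, 0.3889]
orientation: [136.6, 89.9, 144.6]
force: [-0.1, -0.4, -1.2]
opening: 0.0336
t 15.45 grasp [ 0.6021 -0.3427  0.2299] F [-0.0771 -0.39   -1.1503] open 0.0336 j [-13.6  22.8   2.   -0.  -69.3 -68.4]
jaw yaw from +y 8.03 tilt xaxis [-0.0009  0.0006 -1.    ]
  alt 0 turn [ 0.13 -0.04 -0.04]
  alt 180 turn [-179.87    0.07   -0.07]
TCP shift tool [ 0.0399 -0.0033  0.0001]  grasp shift world [ 0.0006 -0.0033 -0.0399] tool y [-0.1396  0.9902  0.0007] z [ 0.9902  0.1396 -0.0008]
handle 0
frame 150 [ 0.5694 -0.1142  0.1224] rect [ 569.8 -112.6] [37.5 24.6] 22.92
block 4859 [ 0.5927 -0.2989  0.058 ] rect [ 596.3 -301.7] [ 62.2 150.6] 8.41
mat 0
```

View pics/w6.png

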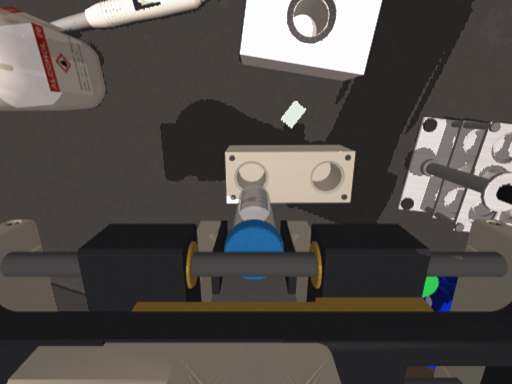

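```bash
python3 -m inch '[0.012,-0.0033,0.0005,0.1,0,0,0.02, 0.015,0,0,0,0,0,0.02, 0.008,0,0,0,0,0,0.02, 0,0,0,0,0,0,0.02]'; python3 -c "
from h import *
go((.6027,-.346,.17),7.9)
d=np.load('w6.npz');P=d['P'];c=d['color'].astype(int)
m=(P[...,0]>.36)&(P[...,0]<.5)&(P[...,1]>-.4)&(P[...,1]<-.22)&(P[...,2]>.055)&(P[...,2]<.08)
k=m&(c.max(-1)<110)
print(k.sum(),P[k].mean(0),cv2.minEnclosingCircle((P[k][:,:2]*1000).astype(np.float32)), (P[k].min(0)+P[k].max(0))/2)
"
```

```text
clock: 16.0
tool_pos: [0.6039, -0.3457, 0.3548]
orientation: [-26.6, 89.8, -18.6]
force: [0.6, -1.3, -1.2]
opening: 0.0338
t 16.0 grasp [ 0.6044 -0.3459  0.1958] F [ 0.5828 -1.2505 -1.2176] open 0.0338 j [-13.8  24.2  -0.4   0.  -65.2 -68.2]
jaw yaw from +y 7.99 tilt xaxis [ 0.0031 -0.001  -1.    ]
  alt 0 turn [0.09 0.17 0.08]
  alt 180 turn [-179.91   -0.13    0.26]
TCP shift tool [ 0.0258 -0.0001 -0.0013]  grasp shift world [-0.0017 -0.0001 -0.0258] tool y [-0.1389  0.9903 -0.0015] z [0.9903 0.1389 0.0029]
570 [ 0.4355 -0.308   0.065 ] ((430.7556457519531, -310.5047607421875), 24.003408432006836) [ 0.4342 -0.3104  0.0614]
```

```bash
python3 -m inch '[0.01,0,-0.0015,0.1,0.2,0.1,0.02, 0.01,0,0,0,0,0,0.02, 0.008,0,0,0,0,0,0.02, 0,0,0,0,0,0,0.02]'; python3 -c "
from h import *
go((.6027,-.346,.1195),7.9)
"
```

```text
clock: 16.5
tool_pos: [0.6023, -0.3461, 0.3248]
orientation: [158.5, 89.9, 166.4]
force: [0.7, -0.9, -0.3]
opening: 0.0334
t 16.5 grasp [ 0.6022 -0.3461  0.1658] F [ 0.7188 -0.8667 -0.2539] open 0.0334 j [-13.9  25.4  -2.5   0.  -62.1 -68.3]
jaw yaw from +y 7.86 tilt xaxis [-0.001   0.0002 -1.    ]
  alt 0 turn [-0.04 -0.05 -0.02]
  alt 180 turn [179.96  -0.03   0.08]
TCP shift tool [0.0463 0.0001 0.0004]  grasp shift world [ 0.0005  0.0001 -0.0463] tool y [-0.1368  0.9906  0.0004] z [ 0.9906  0.1368 -0.0009]
```

```bash
python3 -m inch '[0.008,0,0.0004,0,0,0,0.02, 0.01,0,0,0,0,0,0.02, 0.01,0,0,0,0,0,0.02, 0.01,0,0,0,0,0,0.02, 0.004,0,0,0,0,0,0.02, 0,0,0,0,0,0,0.02]'; python3 -c "
from h import *
go((.6027,-.346,.1195),7.9)
"
```

```text
clock: 17.25
tool_pos: [0.6028, -0.3461, 0.2797]
orientation: [161.1, 89.9, 169.0]
force: [-0.2, -0.4, -0.4]
opening: 0.0333
t 17.25 grasp [ 0.6026 -0.346   0.1207] F [-0.2032 -0.4355 -0.3769] open 0.0333 j [-13.8  27.7  -5.3   0.  -57.1 -68.3]
jaw yaw from +y 7.87 tilt xaxis [-0.0011  0.0002 -1.    ]
  alt 0 turn [-0.03 -0.06 -0.02]
  alt 180 turn [179.97  -0.03   0.09]
TCP shift tool [ 0.0012  0.0001 -0.0001]  grasp shift world [ 0.0001  0.     -0.0012] tool y [-0.1369  0.9906  0.0004] z [ 0.9906  0.1369 -0.001 ]
```

```bash
python3 -m inch '[0.0012,0,0,0,0,0,0.02, 0,0,0,0,0,0,0.054, 0,0,0,0,0,0,0.054, 0,0,0,0,0,0,0.054, -0.015,0,0,0,0,0,0.054, -0.03,0,0,0,0,0,0.054, -0.03,0,0,0,0,0,0.054, -0.02,0,0,0,0,0,0.054, 0,0,0,0,0,0,0.054]'; python3 - <<'E'
from h import *
from plant import ctrl
go((.6031,.0147,.215),1.75)
o=ctrl.get_obs();s=ctrl.snapshot("wrist")
P=cloud(s,tcp(o));np.savez("w7.npz",P=P,color=s["color"])
cv2.imwrite("pics/w7.png",s["color"][:,:,::-1])
c=s["color"].astype(int)
b=(c[...,2]>c[...,0]+60)&(P[...,0]>.5)&(P[...,0]<.7)&(P[...,1]>-.45)&(P[...,1]<-.2)&(P[...,2]>.08)&(P[...,2]<.2)
print(b.sum(),P[b].mean(0),np.nanmedian(P[b][:,2]),cv2.minEnclosingCircle((P[b][:,:2]*1000).astype(np.float32)))
E
```

```text
clock: 18.38
tool_pos: [0.6032, -0.3464, 0.3829]
orientation: [-40.7, 89.7, -32.8]
force: [-0.1, -0.4, -0.6]
opening: 0.0539
t 18.38 grasp [ 0.6039 -0.3469  0.2239] F [-0.0936 -0.4482 -0.584 ] open 0.0539 j [-13.8  23.1   1.6   0.1 -68.3 -68.3]
jaw yaw from +y 7.91 tilt xaxis [ 0.0041 -0.0027 -1.    ]
  alt 0 turn [6.16 0.22 0.17]
  alt 180 turn [-173.84   -0.26    0.34]
TCP shift tool [0.0079 0.3578 0.0495]  grasp shift world [-0.0008  0.3616 -0.0089] tool y [-0.1376  0.9905 -0.0032] z [0.9905 0.1376 0.0037]
979 [ 0.6018 -0.3471  0.124 ] 0.12409302763110436 ((602.6964111328125, -347.0077209472656), 16.887104034423828)
```

View pics/w7.png

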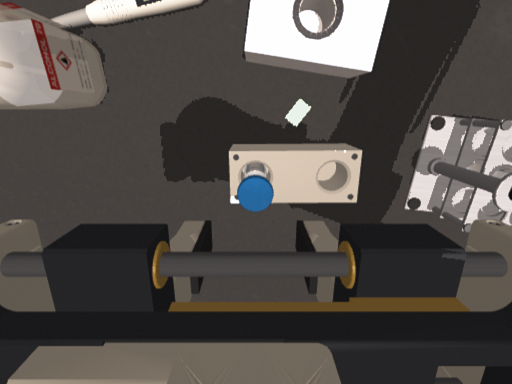

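```bash
python3 -m inch '[0,0.02,0.0006,6.1,0.2,0.2,0.054, 0,0.042,0.0013,0,0,0,0.054, 0,0.042,0.0013,0,0,0,0.054, 0,0.042,0.0013,0,0,0,0.054, 0,0.042,0.0013,0,0,0,0.054, 0,0.042,0.0013,0,0,0,0.054, 0,0.042,0.0013,0,0,0,0.054, 0,0.042,0.0013,0,0,0,0.054, 0,0.032,0.0013,0,0,0,0.054, 0,0.01,0,0,0,0,0.054, 0,0,0,0,0,0,0.054]'; python3 -c "
from h import *
go((.604,.0146,.18),1.8)"
```

```text
clock: 19.8
tool_pos: [0.599, 0.02, 0.3732]
orientation: [170.9, 89.1, 172.4]
force: [-0.4, -1.3, -0.6]
opening: 0.0543
t 19.8 grasp [0.5966 0.0203 0.2142] F [-0.3871 -1.3049 -0.5871] open 0.0543 j [  20.4   15.   -11.2   -0.5  -64.5 -108.8]
jaw yaw from +y 1.45 tilt xaxis [-0.0154  0.0021 -0.9999]
  alt 0 turn [-0.35 -0.88 -0.14]
  alt 180 turn [179.64  -0.22   1.38]
TCP shift tool [ 0.0341 -0.0056  0.0054]  grasp shift world [ 0.0074 -0.0057 -0.0342] tool y [-0.0253  0.9997  0.0024] z [ 0.9996  0.0253 -0.0153]
```

```bash
python3 -m inch '[0.018,-0.0056,0.0054,-0.3,-0.9,-0.1,0.054, 0.012,0,0,0,0,0,0.054, 0,0,0,0,0,0,0.054]'; python3 -c "
from h import *
go((.604,.0146,.1145),1.8)"
```

```text
clock: 20.18
tool_pos: [0.6041, 0.012, 0.3419]
orientation: [165.2, 90.0, 166.8]
force: [-0.5, -0.4, 0.0]
opening: 0.0539
t 20.18 grasp [0.6039 0.012  0.1829] F [-0.5063 -0.4393  0.0349] open 0.0539 j [  19.6   16.7  -13.5   -0.   -59.8 -108. ]
jaw yaw from +y 1.62 tilt xaxis [-0.0007  0.0002 -1.    ]
  alt 0 turn [-0.18 -0.04 -0.01]
  alt 180 turn [179.82  -0.02   0.06]
TCP shift tool [0.0684 0.0026 0.0001]  grasp shift world [ 0.0001  0.0026 -0.0684] tool y [-0.0282  0.9996  0.0002] z [ 0.9996  0.0282 -0.0007]
```

```bash
python3 - <<'E'
from h import *
from plant import ctrl
o=ctrl.get_obs();s=ctrl.snapshot("wrist")
P=cloud(s,tcp(o));np.savez("w8.npz",P=P,color=s["color"])
cv2.imwrite("pics/w8.png",s["color"][:,:,::-1])
E
python3 west.py w8.npz
```

```text
handle 88 [ 0.6011 -0.0167  0.1661] rect [604.4 -17.5] [19.7  3.8] 2.26
frame 1102 [ 0.564  -0.0331  0.1226] rect [565.2 -25.8] [ 38.5 197.3] 1.61
cap 1536 [ 0.5645 -0.0251  0.1191] rect [565.  -25.3] [33.  33.2] 2.48
cap 1507 [0.5633 0.0133 0.1191] rect [563.9  13.4] [33. 33.] 46.82
cap 1614 [ 0.5655 -0.0632  0.1189] rect [566. -64.] [33.5 32.8] 49.22
cap 1368 [0.6014 0.0144 0.1188] rect [602.3  14.4] [33.1 33.7] 47.07
block 1099 [ 0.5921 -0.232   0.0574] rect [ 587.3 -238.7] [62.3 26.1] 7.54
mat 7278 [0.6028 0.2527 0.0029] rect [605.2 267.3] [ 91.8 151.6] 1.59
```

View pics/w8.png

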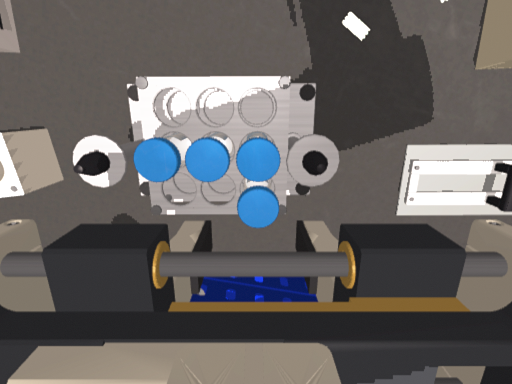

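```bash
python3 -m inch '[0.02,0.0026,-0.0009,-0.2,0,0,0.054, 0.02,0,0,0,0,0,0.054, 0.012,0,0,0,0,0,0.054, 0.006,0,0,0,0,0,0.054, 0,0,0,0,0,0,0.054]'; python3 -c "
from h import *
go((.603,.0145,.1145),1.8)"
```

```text
clock: 20.85
tool_pos: [0.6045, 0.0138, 0.2863]
orientation: [9.7, 89.7, 11.5]
force: [-0.4, -0.6, 0.4]
opening: 0.0542
t 20.85 grasp [0.6053 0.014  0.1273] F [-0.4432 -0.5919  0.3922] open 0.0542 j [  19.8   19.7  -17.4    0.   -52.7 -108.1]
jaw yaw from +y 1.77 tilt xaxis [ 0.0046  0.0009 -1.    ]
  alt 0 turn [-0.03  0.27 -0.05]
  alt 180 turn [179.97  -0.07  -0.42]
TCP shift tool [ 0.0128  0.0007 -0.0016]  grasp shift world [-0.0023  0.0005 -0.0128] tool y [-0.0309  0.9995  0.0008] z [0.9995 0.0309 0.0047]
```

```bash
python3 -m inch '[0.007,0.0007,-0.0017,0,0.2,0,0.054, 0.006,0,0,0,0,0,0.054, 0,0,0,0,0,0,0.054]'; python3 -c "
from h import *
go((.603,.0145,.1145),1.8)"
```

```text
clock: 21.22
tool_pos: [0.6031, 0.0147, 0.2737]
orientation: [23.7, 89.8, 25.5]
force: [-0.8, 0.4, -0.1]
opening: 0.0537
t 21.23 grasp [0.6035 0.0149 0.1147] F [-0.7598  0.4128 -0.0755] open 0.0537 j [  19.9   20.3  -18.3   -0.   -51.2 -108.1]
jaw yaw from +y 1.78 tilt xaxis [ 0.0027  0.0013 -1.    ]
  alt 0 turn [-0.02  0.16 -0.07]
  alt 180 turn [179.98  -0.11  -0.25]
TCP shift tool [ 0.0002 -0.0002 -0.0001]  grasp shift world [-0.0005 -0.0004 -0.0002] tool y [-0.031   0.9995  0.0012] z [0.9995 0.031  0.0028]
```

```bash
python3 -m inch '[0,0,0,0,0.1,-0.1,0.02, 0,0,0,0,0,0,0.02, 0,0,0,0,0,0,0.02, 0,0,0,0,0,0,0.02, -0.015,0,0,0,0,0,0.02, -0.025,0,0,0,0,0,0.02, -0.03,0,0,0,0,0,0.02, -0.03,0,0,0,0,0,0.02, -0.03,0,0,0,0,0,0.02, -0.02,0,0,0,0,0,0.02, 0,0,0,0,0,0,0.02]'; python3 -c "
from h import *
go((.5899,-.257,.27),7.9)"
```

```text
clock: 22.6
tool_pos: [0.6025, 0.0143, 0.4359]
orientation: [-2.8, 89.6, -0.9]
force: [0.6, -0.1, -0.7]
opening: 0.0335
t 22.6 grasp [0.6035 0.0143 0.2769] F [ 0.6297 -0.0821 -0.6577] open 0.0335 j [  20.    12.6   -6.3    0.1  -70.7 -108.2]
jaw yaw from +y 1.81 tilt xaxis [ 0.0061 -0.0001 -1.    ]
  alt 0 turn [-6.09  0.35  0.04]
  alt 180 turn [173.91   0.05  -0.53]
TCP shift tool [ 0.0068 -0.2708 -0.0212]  grasp shift world [-0.0136 -0.2713 -0.0069] tool y [-0.0316  0.9995 -0.0003] z [0.9995 0.0316 0.0061]
```

```bash
python3 -m inch '[0,-0.015,-0.003,-6,0.3,0,0.02, 0,-0.04,-0.0078,0,0,0,0.02, 0,-0.04,-0.0078,0,0,0,0.02, 0,-0.04,-0.0078,0,0,0,0.02, 0,-0.04,-0.0078,0,0,0,0.02, 0,-0.04,-0.0078,0,0,0,0.02, 0,-0.035,-0.0068,0,0,0,0.02, 0,-0.012,-0.002,0,0,0,0.02, 0,0,0,0,0,0,0.02]'; python3 -c "
from h import *
go((.5899,-.257,.21),7.9)"
```

```text
clock: 23.72
tool_pos: [0.5845, -0.259, 0.4319]
orientation: [153.2, 89.7, 161.3]
force: [-0.1, -0.4, -1.1]
opening: 0.0337
t 23.73 grasp [ 0.5836 -0.2587  0.2729] F [-0.1063 -0.3745 -1.0984] open 0.0337 j [ -6.5  16.5  -1.6  -0.1 -72.3 -75.4]
jaw yaw from +y 8.09 tilt xaxis [-0.0056  0.0019 -1.    ]
  alt 0 turn [ 0.19 -0.3  -0.15]
  alt 180 turn [-179.81    0.24   -0.48]
TCP shift tool [0.0629 0.001  0.006 ]  grasp shift world [ 0.0063  0.0017 -0.0629] tool y [-0.1407  0.9901  0.0027] z [ 0.99    0.1407 -0.0053]
```

```bash
python3 -m inch '[0.015,0.001,0.006,0.2,-0.3,-0.1,0.02, 0.025,0,0,0,0,0,0.02, 0.02,0,0,0,0,0,0.02, 0.01,0,0,0,0,0,0.02, 0,0,0,0,0,0,0.02]'; python3 -c "
from h import *
go((.5899,-.257,.165),7.9)"
```

```text
clock: 24.35
tool_pos: [0.5918, -0.2513, 0.3566]
orientation: [90.9, 89.9, 99.0]
force: [0.3, -0.2, -0.3]
opening: 0.0333
t 24.35 grasp [ 0.5917 -0.2509  0.1976] F [ 0.3497 -0.2254 -0.3295] open 0.0333 j [ -5.7  19.5  -7.4  -0.1 -63.2 -76.1]
jaw yaw from +y 8.14 tilt xaxis [-0.0004  0.0023 -1.    ]
  alt 0 turn [ 0.24 -0.   -0.13]
  alt 180 turn [-179.76    0.21   -0.  ]
TCP shift tool [ 0.0326 -0.0055 -0.0027]  grasp shift world [-0.0018 -0.0061 -0.0326] tool y [-0.1415  0.9899  0.0023] z [ 0.9899  0.1415 -0.    ]
```

```bash
python3 -m inch '[0.004,-0.0055,-0.0027,0.2,0,-0.1,0.02, 0.008,0,0,0,0,0,0.02, 0,0,0,0,0,0,0.02]'; python3 -c "
from h import *
go((.5899,-.257,.165),7.9)"
```

```text
clock: 24.72
tool_pos: [0.5903, -0.2572, 0.3453]
orientation: [-10.0, 89.9, -2.0]
force: [0.7, 0.4, -0.4]
opening: 0.0335
t 24.73 grasp [ 0.5906 -0.2572  0.1863] F [ 0.7099  0.3815 -0.4224] open 0.0335 j [ -6.2  20.   -8.2  -0.  -61.7 -75.8]
jaw yaw from +y 7.96 tilt xaxis [ 0.0023 -0.0001 -1.    ]
  alt 0 turn [0.06 0.13 0.02]
  alt 180 turn [-179.94   -0.04    0.2 ]
TCP shift tool [ 0.0213  0.0002 -0.0004]  grasp shift world [-0.0007  0.0002 -0.0213] tool y [-0.1384  0.9904 -0.0004] z [0.9904 0.1384 0.0022]
```

```bash
python3 -m inch '[0.01,0,-0.0004,0,0.1,0,0.02, 0.01,0,0,0,0,0,0.02, 0.006,0,0,0,0,0,0.02, 0,0,0,0,0,0,0.02]'; python3 -c "
from h import *
go((.5899,-.257,.1197),7.9)"
```

```text
clock: 25.22
tool_pos: [0.5898, -0.2574, 0.3174]
orientation: [-38.7, 90.0, -30.8]
force: [0.2, -0.2, 0.2]
opening: 0.0337
t 25.23 grasp [ 0.5899 -0.2575  0.1584] F [ 0.2373 -0.2204  0.1856] open 0.0337 j [ -6.2  21.3 -10.1   0.  -58.5 -75.8]
jaw yaw from +y 7.93 tilt xaxis [ 0.0005 -0.0003 -1.    ]
  alt 0 turn [0.03 0.03 0.02]
  alt 180 turn [-179.97   -0.03    0.04]
TCP shift tool [0.0387 0.0004 0.0002]  grasp shift world [ 0.      0.0005 -0.0387] tool y [-0.138   0.9904 -0.0004] z [0.9904 0.138  0.0005]
```

```bash
python3 -m inch '[0.01,0.0004,0.0002,0,0,0,0.02, 0.01,0,0,0,0,0,0.02, 0.01,0,0,0,0,0,0.02, 0.006,0,0,0,0,0,0.02, 0,0,0,0,0,0,0.02]'; python3 -c "
from h import *
go((.5899,-.257,.1197),7.9)"
```

```text
clock: 25.85
tool_pos: [0.5902, -0.257, 0.279]
orientation: [-40.3, 89.9, -32.3]
force: [-0.3, 1.3, 0.8]
opening: 0.0338
t 25.85 grasp [ 0.5903 -0.2571  0.12  ] F [-0.2951  1.3188  0.7746] open 0.0338 j [ -6.2  23.4 -12.5   0.  -54.  -75.9]
jaw yaw from +y 7.95 tilt xaxis [ 0.0009 -0.0006 -1.    ]
  alt 0 turn [0.05 0.05 0.04]
  alt 180 turn [-179.95   -0.06    0.07]
TCP shift tool [ 0.0003  0.     -0.0003]  grasp shift world [-0.0004  0.0001 -0.0003] tool y [-0.1382  0.9904 -0.0007] z [0.9904 0.1382 0.0008]
```

```bash
python3 -m inch '[0.0005,0,0,0,0,0,0.054, 0,0,0,0,0,0,0.054, 0,0,0,0,0,0,0.054, -0.015,0,0,0,0,0,0.054, -0.03,0,0,0,0,0,0.054, -0.03,0,0,0,0,0,0.054, -0.02,0,0,0,0,0,0.054, 0,0,0,0,0,0,0.054]'; python3 - <<'E'
from h import *
from plant import ctrl
go((.564,.0134,.21),91.8)
o=ctrl.get_obs();s=ctrl.snapshot("wrist")
P=cloud(s,tcp(o));np.savez("w9.npz",P=P,color=s["color"])
cv2.imwrite("pics/w9.png",s["color"][:,:,::-1])
c=s["color"].astype(int)
b=(c[...,2]>c[...,0]+60)&(P[...,0]>.5)&(P[...,0]<.7)&(P[...,1]>-.45)&(P[...,1]<-.2)&(P[...,2]>.08)&(P[...,2]<.2)
n,l,st,ce=cv2.connectedComponentsWithStats(b.astype(np.uint8))
for i in range(1,n):
    if st[i,4]>50:
        m=l==i;print(m.sum(),P[m].mean(0),np.nanmedian(P[m][:,2]),cv2.minEnclosingCircle((P[m][:,:2]*1000).astype(np.float32)))
E
```

```text
clock: 26.85
tool_pos: [0.5903, -0.2572, 0.3822]
orientation: [-29.9, 89.7, -21.9]
force: [0.7, 0.2, 0.3]
opening: 0.054
t 26.85 grasp [ 0.5911 -0.2575  0.2232] F [0.651  0.1778 0.3291] open 0.054 j [ -6.2  18.4  -5.6   0.1 -65.8 -75.9]
jaw yaw from +y 7.97 tilt xaxis [ 0.0053 -0.0021 -1.    ]
  alt 0 turn [-83.83   0.11   0.34]
  alt 180 turn [96.17  0.35 -0.12]
TCP shift tool [0.0125 0.2717 0.0114]  grasp shift world [-0.0271  0.2709 -0.0132] tool y [-0.1387  0.9903 -0.0029] z [0.9903 0.1387 0.005 ]
1042 [ 0.6014 -0.3457  0.1239] 0.12415010255538414 ((602.3182373046875, -346.78302001953125), 17.558435440063477)
976 [ 0.5889 -0.2581  0.1241] 0.12414582824432915 ((589.6240844726562, -258.40203857421875), 16.877300262451172)
```

View pics/w9.png

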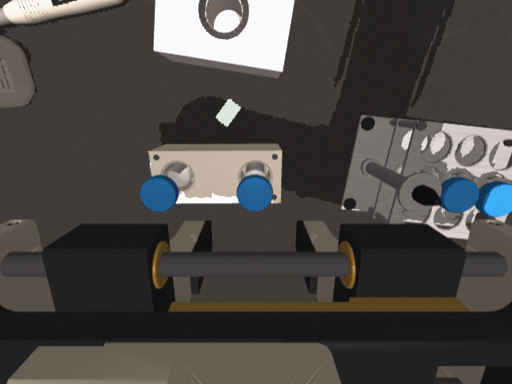

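```bash
python3 -m inch '[0,0.04,0,-10.4,0,0,0.054, 0,0.04,0,-10.4,0,0,0.054, 0,0.04,0.01,-10.4,0,0,0.054, 0,0.03,0.02,-10.4,0,0,0.054, 0,0.02,0.03,-10.4,0,0,0.054, 0,0.02,0.03,-10.4,0,0,0.054, 0,0,0.02,-10.4,0,0,0.054, 0,0,0,-10.4,0,0,0.054, 0,0,0,0,0,0,0.054]'; python3 -c "
from h import *
go((.564,.0134,.2),91.8)"
```

```text
clock: 28.02
tool_pos: [0.5596, -0.0057, 0.3737]
orientation: [99.9, 89.6, -166.5]
force: [-0.2, 0.3, 0.1]
opening: 0.0537
t 28.02 grasp [ 0.5584 -0.006   0.2147] F [-0.2393  0.3193  0.1455] open 0.0537 j [ 19.4  11.2 -16.5  -0.  -62.8 -15.8]
jaw yaw from +y 93.59 tilt xaxis [-0.0072 -0.0017 -1.    ]
  alt 0 turn [ 1.79 -0.08 -0.42]
  alt 180 turn [-178.21    0.65   -0.12]
TCP shift tool [ 0.0146 -0.0057  0.0188]  grasp shift world [ 0.0056  0.0194 -0.0147] tool y [-0.998  -0.0626  0.0073] z [-0.0626  0.998  -0.0013]
```

```bash
python3 -m inch '[0.008,-0.0057,0.0188,1.7,-0.1,-0.4,0.054, 0.012,0,0,0,0,0,0.054, 0,0,0,0,0,0,0.054]'; python3 - <<'E'
from h import *
from plant import ctrl
go((.564,.0134,.114),91.8)
o=ctrl.get_obs();s=ctrl.snapshot("wrist")
P=cloud(s,tcp(o));np.savez("w10.npz",P=P,color=s["color"])
cv2.imwrite("pics/w10.png",s["color"][:,:,::-1])
E
python3 west.py w10.npz
```

```text
clock: 28.4
tool_pos: [0.5634, 0.0126, 0.3517]
orientation: [94.0, 89.9, -174.8]
force: [-0.3, 0.9, 0.5]
opening: 0.0544
t 28.4 grasp [0.563  0.0126 0.1927] F [-0.2823  0.8901  0.4682] open 0.0544 j [ 21.2  12.5 -17.8  -0.  -59.8 -20. ]
jaw yaw from +y 91.15 tilt xaxis [-0.0025 -0.0002 -1.    ]
  alt 0 turn [-0.65 -0.01 -0.15]
  alt 180 turn [179.35  -0.23   0.01]
TCP shift tool [ 0.0787 -0.0008  0.0008]  grasp shift world [ 0.001   0.0008 -0.0787] tool y [-0.9998 -0.02    0.0025] z [-0.02    0.9998 -0.0002]
handle 0
frame 1092 [ 0.5669 -0.0796  0.123 ] rect [566.3 -36.1] [ 38.2 177.7] 1.31
cap 1559 [ 0.5665 -0.0649  0.1192] rect [566.5 -64.5] [32.8 32.4] 40.94
cap 1371 [ 0.5654 -0.0265  0.1192] rect [565.2 -26.2] [32.8 33. ] 1.2
cap 1234 [0.5642 0.0116 0.1189] rect [564.3  12.5] [33.2 32.7] 50.18
block 0
mat 492 [0.6055 0.197  0.0017] rect [606.7 198.1] [91.4 14.8] 2.35
```

View pics/w10.png

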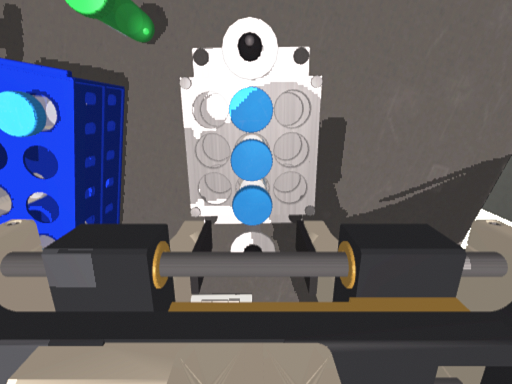

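```bash
python3 -m inch '[0.025,-0.0008,0.0005,-0.6,0,-0.1,0.054, 0.025,0,0,0,0,0,0.054, 0.015,0,0,0,0,0,0.054, 0.006,0,0,0,0,0,0.054, 0,0,0,0,0,0,0.054]'; python3 -c "
from h import *
go((.564,.0131,.1145),91.8)"
```

```text
clock: 29.08
tool_pos: [0.5654, 0.0113, 0.2818]
orientation: [-90.3, 89.8, 1.2]
force: [-0.0, -0.4, -0.4]
opening: 0.0544
t 29.07 grasp [0.566  0.0113 0.1228] F [-0.0001 -0.3965 -0.4204] open 0.0544 j [ 21.   16.6 -22.7   0.1 -50.5 -19.6]
jaw yaw from +y 91.5 tilt xaxis [ 0.0038  0.0001 -1.    ]
  alt 0 turn [-0.3  -0.    0.22]
  alt 180 turn [179.7    0.34   0.  ]
TCP shift tool [0.0083 0.0014 0.0018]  grasp shift world [-0.002   0.0018 -0.0083] tool y [-0.9996 -0.0262 -0.0038] z [-0.0262  0.9997 -0.    ]
```

```bash
python3 -m inch '[0.004,0.0014,0.0018,-0.3,0,0.2,0.054, 0.004,0,0,0,0,0,0.054, 0,0,0,0,0,0,0.054]'; python3 -c "
from h import *
go((.564,.0131,.1145),91.8)"
```

```text
clock: 29.45
tool_pos: [0.5644, 0.0133, 0.275]
orientation: [-77.2, 89.8, 14.6]
force: [0.0, -0.9, -0.3]
opening: 0.0543
t 29.45 grasp [0.5648 0.0135 0.116 ] F [ 0.034  -0.9351 -0.3339] open 0.0543 j [ 21.2  17.  -23.2   0.  -49.7 -19.4]
jaw yaw from +y 91.83 tilt xaxis [ 0.0027  0.0007 -1.    ]
  alt 0 turn [0.03 0.04 0.16]
  alt 180 turn [-179.97   -0.25    0.06]
TCP shift tool [ 0.0015  0.0004 -0.0002]  grasp shift world [-0.0008 -0.0004 -0.0015] tool y [-0.9995 -0.032  -0.0027] z [-0.032   0.9995  0.0006]
```

```bash
python3 -m inch '[0.0015,0.0004,0,0,0,0.1,0.054, 0,0,0,0,0,0,0.02, 0,0,0,0,0,0,0.02, 0,0,0,0,0,0,0.02, 0,0,0,0,0,0,0.02]'; python3 -c "
from h import *
go((.564,.0131,.1145),91.8)"; python3 -m inch '[-0.015,0,0,0,0,0,0.02, -0.025,0,0,0,0,0,0.02, -0.03,0,0,0,0,0,0.02, -0.03,0,0,0,0,0,0.02, -0.03,0,0,0,0,0,0.02, -0.02,0,0,0,0,0,0.02, 0,0,0,0,0,0,0.02]';  python3 - <<'E'
from h import *
from plant import ctrl
go((.430,-.3107,.27),91.8)
o=ctrl.get_obs();s=ctrl.snapshot("wrist")
P=cloud(s,tcp(o));np.savez("w11.npz",P=P,color=s["color"])
cv2.imwrite("pics/w11.png",s["color"][:,:,::-1])
E
python3 west.py w11.npz
```

```text
clock: 30.08
tool_pos: [0.5641, 0.0134, 0.2738]
orientation: [-64.1, 89.9, 27.7]
force: [0.1, -0.2, -0.2]
opening: 0.0337
t 30.07 grasp [0.5644 0.0136 0.1148] F [ 0.0533 -0.2142 -0.1565] open 0.0337 j [ 21.2  17.1 -23.2  -0.  -49.6 -19.4]
jaw yaw from +y 91.84 tilt xaxis [ 0.0016  0.0008 -1.    ]
  alt 0 turn [0.04 0.04 0.09]
  alt 180 turn [-179.96   -0.14    0.07]
TCP shift tool [ 0.0003  0.0002 -0.0003]  grasp shift world [-0.0004 -0.0005 -0.0003] tool y [-0.9995 -0.0321 -0.0016] z [-0.0321  0.9995  0.0008]
clock: 30.95
tool_pos: [0.5633, 0.0128, 0.4352]
orientation: [-79.1, 89.7, 12.8]
force: [-0.7, -0.2, -0.3]
opening: 0.0334
t 30.95 grasp [0.5641 0.013  0.2762] F [-0.6502 -0.183  -0.2827] open 0.0334 j [ 21.2   8.9 -11.1   0.  -69.7 -19.4]
jaw yaw from +y 91.86 tilt xaxis [ 0.0054  0.0012 -1.    ]
  alt 0 turn [0.06 0.06 0.31]
  alt 180 turn [-179.94   -0.49    0.1 ]
TCP shift tool [ 0.0051  0.1437 -0.319 ]  grasp shift world [-0.1341 -0.3237 -0.0062] tool y [-0.9995 -0.0324 -0.0055] z [-0.0325  0.9995  0.0011]
handle 0
frame 455 [ 0.5675 -0.1062  0.1233] rect [ 567.7 -106.2] [37.2 36.8] 84.11
cap 802 [ 0.5664 -0.0649  0.1191] rect [566.4 -64.7] [32.  32.3] 47.85
cap 726 [ 0.5652 -0.0263  0.1191] rect [565. -26.] [31.8 31.9] 1.04
block 0
mat 869 [0.5911 0.2482 0.0028] rect [587.5 246.1] [58.5 94.4] 89.4
```

View pics/w11.png

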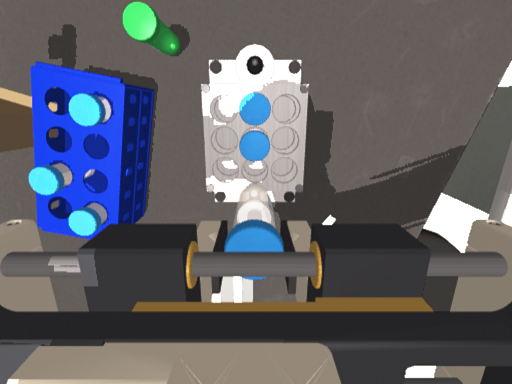

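```bash
python3 -m inch '[0,0.01,-0.02,0,0,0.3,0.02, 0,0.018,-0.04,0,0,0,0.02, 0,0.018,-0.04,0,0,0,0.02, 0,0.018,-0.04,0,0,0,0.02, 0,0.018,-0.04,0,0,0,0.02, 0,0.018,-0.04,0,0,0,0.02, 0,0.018,-0.04,0,0,0,0.02, 0,0.016,-0.036,0,0,0,0.02, 0,0.009,-0.02,0,0,0,0.02, 0,0,0,0,0,0,0.02]'; python3 -c "
from h import *
go((.430,-.3107,.24),91.8)"
```

```text
clock: 32.25
tool_pos: [0.4174, -0.3214, 0.4263]
orientation: [78.6, 88.9, 170.4]
force: [-0.4, -0.4, -1.1]
opening: 0.0337
t 32.25 grasp [ 0.4144 -0.3208  0.2673] F [-0.3534 -0.4217 -1.0911] open 0.0337 j [-16.2   6.  -15.6   0.1 -69.4  17.9]
jaw yaw from +y 91.76 tilt xaxis [-0.0189  0.0032 -0.9998]
  alt 0 turn [-0.05  0.22 -1.07]
  alt 180 turn [179.95  -1.69  -0.34]
TCP shift tool [ 0.0271 -0.0134  0.0102]  grasp shift world [ 0.0156  0.0101 -0.0273] tool y [-0.9994 -0.0306  0.0188] z [-0.0306  0.9995  0.0038]
```

```bash
python3 -m inch '[0.01,-0.0134,0.0102,0,0.2,-1.1,0.02, 0.015,0,0,0,0,0,0.02, 0,0,0,0,0,0,0.02]'; python3 - <<'E'
from h import *
from plant import ctrl
go((.430,-.3107,.20),91.8)
o=ctrl.get_obs();s=ctrl.snapshot("wrist")
P=cloud(s,tcp(o));np.savez("w12.npz",P=P,color=s["color"])
cv2.imwrite("pics/w12.png",s["color"][:,:,::-1])
E
```

```text
clock: 32.62
tool_pos: [0.4289, -0.3102, 0.3987]
orientation: [52.6, 89.8, 144.2]
force: [-0.4, -0.5, -0.5]
opening: 0.0336
t 32.62 grasp [ 0.4285 -0.3099  0.2397] F [-0.4097 -0.5229 -0.4965] open 0.0336 j [-14.7   7.1 -18.   -0.1 -65.   16.4]
jaw yaw from +y 91.7 tilt xaxis [-0.0025  0.0018 -1.    ]
  alt 0 turn [-0.1   0.11 -0.14]
  alt 180 turn [179.9   -0.22  -0.17]
TCP shift tool [ 0.0397 -0.0012 -0.0006]  grasp shift world [ 0.0015 -0.0008 -0.0397] tool y [-0.9996 -0.0296  0.0024] z [-0.0296  0.9996  0.0018]
```

View pics/w12.png

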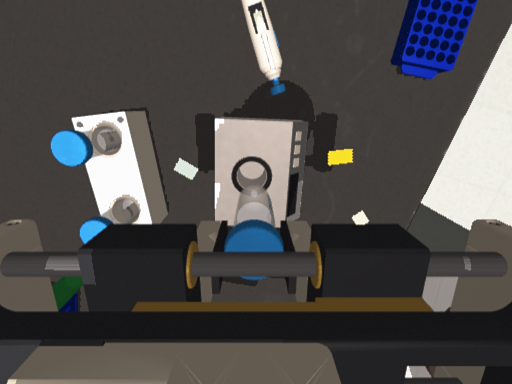

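```bash
python3 - <<'E'
from h import *
from scipy.optimize import least_squares
for f in ["w12.npz","w9.npz","w6.npz"]:
    d=np.load(f);P=d["P"];c=d["color"].astype(int)
    m=(abs(P[...,0]-.43)<.03)&(abs(P[...,1]+.3107)<.03)&(P[...,2]>.058)&(P[...,2]<.075)&(c.max(-1)<90)
    q=P[m]
    # outer edge: points max radius per angle
    ctr=np.array([.430,-.3107])
    for it in range(4):
        a=np.arctan2(*(q[:,:2]-ctr).T[::-1]);r=np.hypot(*(q[:,:2]-ctr).T)
        bins=np.floor(np.degrees(a)/15).astype(int)
        e=np.array([q[bins==b][r[bins==b].argmax()] for b in np.unique(bins) if (bins==b).sum()>2])
        s=least_squares(lambda p:np.hypot(e[:,0]-p[0],e[:,1]-p[1])-p[2],[*ctr,.022],loss="soft_l1",f_scale=.001)
        ctr=s.x[:2]
    print(f,m.sum(),s.x,len(e),np.median(q[:,2]),np.abs(s.fun).max())
E
```

```text
w12.npz 379 [ 0.43077274 -0.31050254  0.02373396] 19 0.06540357541395575 0.0003965316156036465
w9.npz 323 [ 0.43100782 -0.3103457   0.02303817] 17 0.06544701237784695 0.002261755005554481
w6.npz 215 [ 0.43107181 -0.3102222   0.02294798] 11 0.06553554471762918 0.002362104115769325
```

```bash
python3 -m inch '[0.012,-0.0021,-0.0006,-0.1,0.1,-0.1,0.02, 0.018,0,0,0,0,0,0.02, 0.015,0,0,0,0,0,0.02, 0.008,0,0,0,0,0,0.02, 0,0,0,0,0,0,0.02]'; python3 -c "
from h import *
go((.4307,-.3105,.165),91.8)"
```

```text
clock: 33.3
tool_pos: [0.4317, -0.311, 0.3441]
orientation: [-138.6, 89.9, -46.7]
force: [0.1, 0.5, -1.0]
opening: 0.0337
t 33.3 grasp [ 0.4319 -0.3112  0.1851] F [ 0.0854  0.4701 -1.049 ] open 0.0337 j [-14.6   9.9 -22.3   0.1 -57.6  16.4]
jaw yaw from +y 91.86 tilt xaxis [ 0.0013 -0.0014 -1.    ]
  alt 0 turn [ 0.06 -0.08  0.07]
  alt 180 turn [-179.94   -0.11   -0.13]
TCP shift tool [0.0201 0.001  0.0006]  grasp shift world [-0.0012  0.0007 -0.0201] tool y [-0.9995 -0.0325 -0.0012] z [-0.0325  0.9995 -0.0014]
```

```bash
python3 -m inch '[0.008,0.001,0.0006,0,-0.1,0.1,0.02, 0.01,0,0,0,0,0,0.02, 0.008,0,0,0,0,0,0.02, 0,0,0,0,0,0,0.02]'; python3 -c "
from h import *
go((.4307,-.3105,.1205),91.8)"
```

```text
clock: 33.8
tool_pos: [0.4308, -0.3105, 0.317]
orientation: [-96.3, 90.0, -4.5]
force: [-0.4, 0.7, -0.8]
opening: 0.0333
t 33.8 grasp [ 0.4309 -0.3105  0.158 ] F [-0.3926  0.6663 -0.8127] open 0.0333 j [-14.6  11.4 -24.4  -0.  -54.1  16.5]
jaw yaw from +y 91.87 tilt xaxis [ 0.0006 -0.     -1.    ]
  alt 0 turn [ 0.07 -0.    0.03]
  alt 180 turn [-179.93   -0.05   -0.01]
TCP shift tool [0.0375 0.0001 0.    ]  grasp shift world [-0.0002  0.     -0.0375] tool y [-0.9995 -0.0326 -0.0006] z [-0.0326  0.9995 -0.0001]
```

```bash
python3 -m inch '[0.01,0,0,0,0,0,0.02, 0.01,0,0,0,0,0,0.02, 0.008,0,0,0,0,0,0.02, 0.006,0,0,0,0,0,0.02, 0.003,0,0,0,0,0,0.02, 0,0,0,0,0,0,0.02]'; python3 -c "
from h import *
go((.4307,-.3105,.1205),91.8)"
```

```text
clock: 34.55
tool_pos: [0.4318, -0.3114, 0.2796]
orientation: [-141.7, 89.8, -49.7]
force: [-1.2, 0.1, 1.4]
opening: 0.0334
t 34.55 grasp [ 0.4322 -0.3118  0.1206] F [-1.159   0.1341  1.4439] open 0.0334 j [-14.6  13.9 -26.9   0.2 -48.9  16.5]
jaw yaw from +y 91.96 tilt xaxis [ 0.0024 -0.0028 -1.    ]
  alt 0 turn [ 0.16 -0.16  0.13]
  alt 180 turn [-179.84   -0.2    -0.26]
TCP shift tool [0.0001 0.001  0.0009]  grasp shift world [-0.0015  0.0013 -0.0001] tool y [-0.9994 -0.0342 -0.0023] z [-0.0342  0.9994 -0.0029]
```

```bash
python3 -m inch '[0,0,0,0,0,0,0.054, 0,0,0,0,0,0,0.054, 0,0,0,0,0,0,0.054, -0.015,0,0,0,0,0,0.054, -0.03,0,0,0,0,0,0.054, -0.03,0,0,0,0,0,0.054, -0.02,0,0,0,0,0,0.054, 0,0,0,0,0,0,0.054]'; python3 - <<'E'
from h import *
from plant import ctrl
go((.5897,-.2577,.22),7.9)
o=ctrl.get_obs();s=ctrl.snapshot("wrist")
P=cloud(s,tcp(o));np.savez("w13.npz",P=P,color=s["color"])
cv2.imwrite("pics/w13.png",s["color"][:,:,::-1])
c=s["color"].astype(int)
b=(c[...,2]>c[...,0]+60)&(P[...,0]>.38)&(P[...,0]<.7)&(P[...,1]>-.45)&(P[...,1]<-.2)&(P[...,2]>.08)&(P[...,2]<.2)
n,l,st,ce=cv2.connectedComponentsWithStats(b.astype(np.uint8))
for i in range(1,n):
    if st[i,4]>50:
        m=l==i;print(m.sum(),P[m].mean(0),np.nanmedian(P[m][:,2]),cv2.minEnclosingCircle((P[m][:,:2]*1000).astype(np.float32)))
E
```

```text
clock: 35.55
tool_pos: [0.4317, -0.3112, 0.3814]
orientation: [-132.1, 89.6, -40.2]
force: [-0.3, -0.3, 0.6]
opening: 0.0539
t 35.55 grasp [ 0.4325 -0.3118  0.2225] F [-0.2543 -0.3163  0.5636] open 0.0539 j [-14.6   8.  -19.5   0.2 -62.2  16.5]
jaw yaw from +y 91.98 tilt xaxis [ 0.0048 -0.0041 -1.    ]
  alt 0 turn [84.08 -0.    0.4 ]
  alt 180 turn [-95.92  -0.41  -0.  ]
TCP shift tool [ 0.003  -0.1597  0.048 ]  grasp shift world [ 0.1572  0.0541 -0.0025] tool y [-0.9994 -0.0346 -0.0047] z [-0.0346  0.9994 -0.0042]
1305 [ 0.6005 -0.3479  0.1233] 0.12387213392740737 ((602.65478515625, -347.3792724609375), 17.44921112060547)
987 [ 0.4336 -0.3153  0.125 ] 0.12502156079101184 ((433.5673828125, -314.7549743652344), 16.681028366088867)
```

View pics/w13.png

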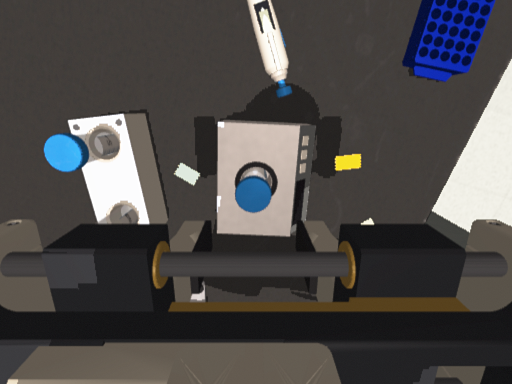

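```bash
python3 -m inch '[-0.005,-0.03,0.009,0,0,0.3,0.054, 0,-0.05,0.015,0,0,0,0.054, 0,-0.05,0.015,0,0,0,0.054, 0,-0.03,0.009,0,0,0,0.054, 0,0,0,10.5,0,0,0.054, 0,0,0,10.5,0,0,0.054, 0,0,0,10.5,0,0,0.054, 0,0,0,10.5,0,0,0.054, 0,0,0,10.5,0,0,0.054, 0,0,0,10.5,0,0,0.054, 0,0,0,10.5,0,0,0.054, 0,0,0,10.5,0,0,0.054, 0,0,0,0,0,0,0.054]'; python3 -c "
from h import *
go((.5897,-.258,.20),7.9)"
```

```text
clock: 37.22
tool_pos: [0.5919, -0.2543, 0.3705]
orientation: [168.5, 88.6, 174.4]
force: [-0.0, -0.0, 0.3]
opening: 0.0539
t 37.23 grasp [ 0.5881 -0.2539  0.2115] F [-0.0321 -0.0295  0.2627] open 0.0539 j [ -5.9  19.4  -5.6   0.  -66.4 -78.2]
jaw yaw from +y 5.9 tilt xaxis [-0.0238  0.0023 -0.9997]
  alt 0 turn [-2.   -1.34 -0.3 ]
  alt 180 turn [177.99  -0.46   2.08]
TCP shift tool [ 0.0115 -0.0035 -0.0023]  grasp shift world [ 0.0016 -0.0041 -0.0115] tool y [-0.1027  0.9947  0.0048] z [ 0.9944  0.1028 -0.0234]
```

```bash
python3 -m inch '[0.01,-0.0035,-0.0023,-2,-1.3,-0.3,0.054, 0.01,0,0,0,0,0,0.054, 0,0,0,0,0,0,0.054]'; python3 - <<'E'
from h import *
from plant import ctrl
go((.5897,-.258,.1205),7.9)
o=ctrl.get_obs();s=ctrl.snapshot("wrist")
P=cloud(s,tcp(o))
cv2.imwrite("pics/w14.png",s["color"][:,:,::-1])
c=s["color"].astype(int)
b=(c[...,2]>c[...,0]+60)&(P[...,0]>.38)&(P[...,0]<.7)&(P[...,1]>-.45)&(P[...,1]<-.2)&(P[...,2]>.08)&(P[...,2]<.2)
n,l,st,ce=cv2.connectedComponentsWithStats(b.astype(np.uint8))
for i in range(1,n):
    if st[i,4]>50:
        m=l==i;print(m.sum(),P[m].mean(0),np.nanmedian(P[m][:,2]),cv2.minEnclosingCircle((P[m][:,:2]*1000).astype(np.float32)))
E
```

```text
clock: 37.6
tool_pos: [0.5894, -0.2578, 0.3482]
orientation: [165.1, 89.8, 173.6]
force: [-0.4, 0.5, 0.3]
opening: 0.054
t 37.6 grasp [ 0.5889 -0.2578  0.1892] F [-0.4072  0.5243  0.299 ] open 0.054 j [ -6.3  19.9  -7.9  -0.  -62.4 -75.2]
jaw yaw from +y 8.51 tilt xaxis [-0.0033  0.0004 -1.    ]
  alt 0 turn [ 0.61 -0.18 -0.05]
  alt 180 turn [-179.39    0.07   -0.28]
TCP shift tool [ 0.0687 -0.0003  0.0005]  grasp shift world [ 0.0008 -0.0002 -0.0687] tool y [-0.148   0.989   0.0008] z [ 0.989   0.148  -0.0032]
110 [ 0.4492 -0.3108  0.1195] 0.11953581253683646 ((446.7384033203125, -311.80157470703125), 9.615598678588867)
1310 [ 0.5999 -0.3454  0.1237] 0.12409616764551702 ((602.533447265625, -346.2750549316406), 17.045024871826172)
1316 [ 0.5885 -0.2582  0.1239] 0.12410893536468923 ((589.6812133789062, -258.4033203125), 17.11640167236328)
```

View pics/w14.png

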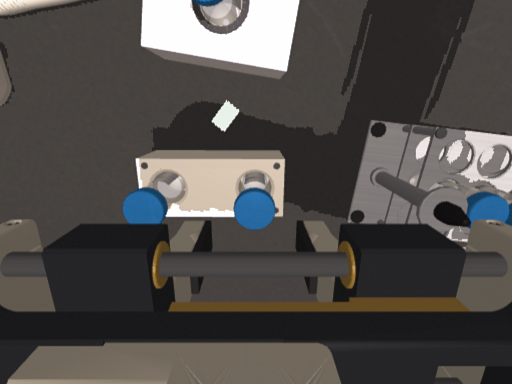

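```bash
python3 -m inch '[0.02,-0.0004,0.0005,0.6,-0.2,0,0.054, 0.02,0,0,0,0,0,0.054, 0.012,0,0,0,0,0,0.054, 0.006,0,0,0,0,0,0.054, 0,0,0,0,0,0,0.054]'; python3 -c "
from h import *
go((.5897,-.2582,.1197),7.9)"
```

```text
clock: 38.28
tool_pos: [0.5916, -0.2582, 0.2914]
orientation: [-19.5, 89.8, -11.4]
force: [0.6, -0.9, 0.4]
opening: 0.0541
t 38.27 grasp [ 0.5922 -0.2583  0.1324] F [ 0.5916 -0.8535  0.389 ] open 0.0541 j [ -6.3  22.8 -11.6   0.  -55.4 -75.7]
jaw yaw from +y 8.08 tilt xaxis [ 0.0035 -0.0007 -1.    ]
  alt 0 turn [0.18 0.19 0.07]
  alt 180 turn [-179.82   -0.11    0.3 ]
TCP shift tool [ 0.0127  0.0003 -0.002 ]  grasp shift world [-0.0025  0.0001 -0.0127] tool y [-0.1405  0.9901 -0.0012] z [0.9901 0.1405 0.0033]
```

```bash
python3 -m inch '[0.007,0.0003,-0.002,0.2,0.2,0.1,0.054, 0.006,0,0,0,0,0,0.054, 0,0,0,0,0,0,0.054, 0,0,0,0,0,0,0.02, 0,0,0,0,0,0,0.02, 0,0,0,0,0,0,0.02, 0,0,0,0,0,0,0.02]'; python3 -c "
from h import *
go((.5897,-.2582,.1197),7.9)"
```

```text
clock: 39.15
tool_pos: [0.59, -0.2583, 0.2793]
orientation: [-6.7, 89.9, 1.2]
force: [-0.3, 0.7, -0.6]
opening: 0.0338
t 39.15 grasp [ 0.5903 -0.2583  0.1203] F [-0.2973  0.6652 -0.5716] open 0.0338 j [ -6.3  23.4 -12.5  -0.  -54.  -75.8]
jaw yaw from +y 7.88 tilt xaxis [ 0.0021  0.     -1.    ]
  alt 0 turn [-0.02  0.12  0.01]
  alt 180 turn [179.98   0.02  -0.18]
TCP shift tool [ 0.0006  0.0001 -0.0003]  grasp shift world [-0.0006  0.0001 -0.0006] tool y [-0.1372  0.9905 -0.0002] z [0.9905 0.1372 0.002 ]
```

Lift and carry to the back hole (grasp target 0.6035, 0.0149).

```bash
python3 -m inch '[-0.015,0,0,0,0.1,0,0.02, -0.025,0,0,0,0,0,0.02, -0.03,0,0,0,0,0,0.02, -0.03,0,0,0,0,0,0.02, -0.03,0,0,0,0,0,0.02, -0.025,0,0,0,0,0,0.02, 0,0,0,6.1,0,0,0.02, 0,0,0,0,0,0,0.02]'; python3 -c "
from h import *
go((.6035,.0149,.27),1.8)"
```

```text
clock: 40.15
tool_pos: [0.5891, -0.2585, 0.4482]
orientation: [-25.8, 89.7, -24.0]
force: [-1.0, 0.1, -1.0]
opening: 0.0339
t 40.15 grasp [ 0.59   -0.2588  0.2892] F [-1.003   0.1087 -1.0168] open 0.0339 j [ -6.3  16.1   0.    0.1 -73.5 -82. ]
jaw yaw from +y 1.72 tilt xaxis [ 0.0055 -0.0025 -1.    ]
  alt 0 turn [-0.08  0.31  0.15]
  alt 180 turn [179.92   0.24  -0.49]
TCP shift tool [0.0186 0.2728 0.0225]  grasp shift world [ 0.0135  0.2737 -0.0192] tool y [-0.03    0.9995 -0.0026] z [0.9995 0.03   0.0055]
```

```bash
python3 -m inch '[0,0.025,0.002,0,0.3,0.2,0.02, 0,0.04,0.0033,0,0,0,0.02, 0,0.04,0.0033,0,0,0,0.02, 0,0.04,0.0033,0,0,0,0.02, 0,0.04,0.0033,0,0,0,0.02, 0,0.038,0.0033,0,0,0,0.02, 0,0.03,0.003,0,0,0,0.02, 0,0.012,0.001,0,0,0,0.02, 0,0,0,0,0,0,0.02]'; python3 -c "
from h import *
go((.6035,.0149,.24),1.8)"
```

```text
clock: 41.28
tool_pos: [0.6006, 0.0142, 0.4508]
orientation: [-124.4, 90.0, -121.5]
force: [0.0, -0.5, -0.3]
opening: 0.0338
t 41.27 grasp [0.6005 0.0141 0.2918] F [ 0.0395 -0.4851 -0.3365] open 0.0338 j [  20.    12.1   -5.     0.   -72.9 -107. ]
jaw yaw from +y 2.94 tilt xaxis [-0.0003 -0.0005 -1.    ]
  alt 0 turn [ 1.14 -0.02  0.03]
  alt 180 turn [-178.86   -0.04   -0.03]
TCP shift tool [0.0518 0.0006 0.003 ]  grasp shift world [ 0.003   0.0008 -0.0518] tool y [-0.0513  0.9987 -0.0005] z [ 0.9987  0.0513 -0.0003]
```

```bash
python3 -m inch '[0.015,0.0006,0.003,1.1,0,0,0.02, 0.025,0,0,0,0,0,0.02, 0.025,0,0,0,0,0,0.02, 0.015,0,0,0,0,0,0.02, 0.006,0,0,0,0,0,0.02, 0,0,0,0,0,0,0.02]'; python3 - <<'E'
from h import *
from plant import ctrl
go((.6035,.0149,.1147),1.8)
o=ctrl.get_obs();s=ctrl.snapshot("wrist")
P=cloud(s,tcp(o));np.savez("w15.npz",P=P,color=s["color"])
cv2.imwrite("pics/w15.png",s["color"][:,:,::-1])
E
```

```text
clock: 42.02
tool_pos: [0.6036, 0.01, 0.3591]
orientation: [-149.2, 89.9, -147.8]
force: [0.0, -0.1, 0.3]
opening: 0.0335
t 42.02 grasp [0.6033 0.0098 0.2001] F [ 0.0152 -0.0966  0.3442] open 0.0335 j [  19.5   15.8  -12.3    0.   -62.  -108.1]
jaw yaw from +y 1.43 tilt xaxis [-0.0022 -0.0014 -1.    ]
  alt 0 turn [-0.38 -0.13  0.08]
  alt 180 turn [179.62   0.12   0.2 ]
TCP shift tool [0.0854 0.005  0.0002]  grasp shift world [ 0.0002  0.0051 -0.0854] tool y [-0.0249  0.9997 -0.0013] z [ 0.9997  0.0249 -0.0022]
```

View pics/w15.png

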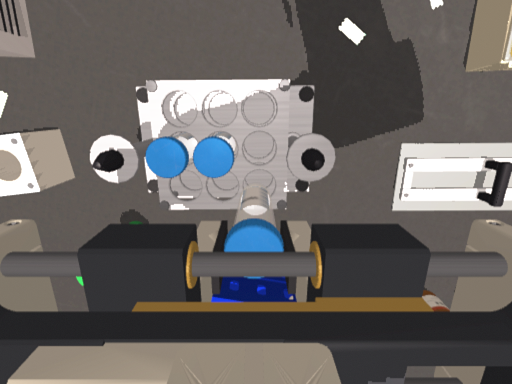

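```bash
python3 -m inch '[0.004,0.005,0.0002,-0.4,-0.1,0.1,0.02, 0.008,0,0,0,0,0,0.02, 0,0,0,0,0,0,0.02]'; python3 -c "
from h import *
go((.6035,.0149,.165),1.8)"
```

```text
clock: 42.45
tool_pos: [0.6042, 0.0158, 0.3484]
orientation: [24.1, 89.8, 25.9]
force: [-0.0, 0.4, -0.6]
opening: 0.0338
t 42.45 grasp [0.6047 0.016  0.1894] F [-0.0246  0.4034 -0.5606] open 0.0338 j [  20.    16.3  -13.1   -0.   -60.4 -108.1]
jaw yaw from +y 1.89 tilt xaxis [ 0.0031  0.0015 -1.    ]
  alt 0 turn [ 0.09  0.18 -0.08]
  alt 180 turn [-179.91    0.13    0.28]
TCP shift tool [ 0.0244 -0.0009 -0.0008]  grasp shift world [-0.0012 -0.0011 -0.0244] tool y [-0.0329  0.9995  0.0014] z [0.9995 0.0329 0.0032]
```

```bash
python3 -m inch '[0.006,-0.0009,-0.0009,0.1,0.2,-0.1,0.02, 0.008,0,0,0,0,0,0.02, 0.008,0,0,0,0,0,0.02, 0,0,0,0,0,0,0.02]'; python3 -c "
from h import *
go((.6035,.0149,.1147),1.8)"
```

```text
clock: 42.95
tool_pos: [0.6031, 0.0148, 0.3247]
orientation: [-151.2, 89.9, -149.4]
force: [-0.5, 0.9, -0.2]
opening: 0.0337
t 42.95 grasp [0.603  0.0147 0.1657] F [-0.5024  0.9155 -0.1677] open 0.0337 j [  19.9   17.5  -14.9    0.   -57.7 -108.2]
jaw yaw from +y 1.78 tilt xaxis [-0.0009 -0.0006 -1.    ]
  alt 0 turn [-0.02 -0.05  0.03]
  alt 180 turn [179.98   0.05   0.09]
TCP shift tool [0.051  0.0001 0.0004]  grasp shift world [ 0.0005  0.0002 -0.051 ] tool y [-0.0311  0.9995 -0.0005] z [ 0.9995  0.0311 -0.001 ]
```

```bash
python3 -m inch '[0.008,0,0.0003,0,0,0,0.02, 0.009,0,0,0,0,0,0.02, 0.009,0,0,0,0,0,0.02, 0,0,0,0,0,0,0.02]'; python3 -c "
from h import *
go((.6035,.0149,.1147),1.8)"
```

```text
clock: 43.45
tool_pos: [0.6034, 0.0147, 0.2966]
orientation: [-152.9, 89.9, -151.1]
force: [0.1, 0.3, -0.3]
opening: 0.0336
t 43.45 grasp [0.6032 0.0146 0.1376] F [ 0.0941  0.2548 -0.3356] open 0.0336 j [  19.9   19.1  -16.7    0.   -54.3 -108.2]
jaw yaw from +y 1.78 tilt xaxis [-0.0012 -0.0007 -1.    ]
  alt 0 turn [-0.02 -0.07  0.04]
  alt 180 turn [179.98   0.06   0.11]
TCP shift tool [0.0229 0.0002 0.0001]  grasp shift world [ 0.0003  0.0003 -0.0229] tool y [-0.031   0.9995 -0.0006] z [ 0.9995  0.031  -0.0012]
```

```bash
python3 -m inch '[0.008,0,0,0,0,0,0.02, 0.008,0,0,0,0,0,0.02, 0.006,0,0,0,0,0,0.02, 0.001,0,0,0,0,0,0.02, 0,0,0,0,0,0,0.02]'; python3 -c "
from h import *
go((.6035,.0149,.1147),1.8)"
```

```text
clock: 44.08
tool_pos: [0.6049, 0.0149, 0.2741]
orientation: [-13.3, 89.8, -11.4]
force: [-0.7, 0.1, 0.5]
opening: 0.0337
t 44.08 grasp [0.6054 0.0148 0.1151] F [-0.6557  0.1034  0.4537] open 0.0337 j [  19.9   20.4  -18.1    0.1  -51.3 -108.2]
jaw yaw from +y 1.86 tilt xaxis [ 0.0035 -0.0007 -1.    ]
  alt 0 turn [0.06 0.2  0.05]
  alt 180 turn [-179.94   -0.07    0.31]
TCP shift tool [ 0.0004  0.     -0.0014]  grasp shift world [-0.0019  0.0001 -0.0004] tool y [-0.0324  0.9995 -0.0008] z [0.9995 0.0324 0.0035]
```

```bash
python3 -m inch '[0.0003,0,-0.0013,0,0.2,0,0.02, 0,0,0,0,0,0,0.054, 0,0,0,0,0,0,0.054, 0,0,0,0,0,0,0.054, -0.015,0,0,0,0,0,0.054, -0.03,0,0,0,0,0,0.054, -0.03,0,0,0,0,0,0.054, -0.025,0,0,0,0,0,0.054, 0,0,0,0,0,0,0.054]'; python3 - <<'E'
from h import *
from plant import ctrl
go((.6025,-.347,.21),7.9)
o=ctrl.get_obs();s=ctrl.snapshot("wrist")
P=cloud(s,tcp(o));np.savez("w16.npz",P=P,color=s["color"])
cv2.imwrite("pics/w16.png",s["color"][:,:,::-1])
E
python3 west.py w16.npz
```

```text
clock: 45.2
tool_pos: [0.6035, 0.0148, 0.3804]
orientation: [-50.5, 89.9, -48.6]
force: [0.3, 0.5, -0.8]
opening: 0.0539
t 45.2 grasp [0.6036 0.0146 0.2214] F [ 0.3424  0.4908 -0.7875] open 0.0539 j [  20.    14.8  -10.8    0.1  -64.4 -108.1]
jaw yaw from +y 1.87 tilt xaxis [ 0.0009 -0.0011 -1.    ]
  alt 0 turn [-6.03  0.05  0.07]
  alt 180 turn [173.97   0.1   -0.07]
TCP shift tool [ 0.0118 -0.3615 -0.0128]  grasp shift world [-0.0011 -0.3616 -0.0114] tool y [-0.0326  0.9995 -0.0011] z [0.9995 0.0326 0.0009]
handle 0
frame 807 [ 0.5641 -0.0358  0.1226] rect [564.8 -25.8] [ 38.1 196. ] 1.5
cap 1130 [ 0.5656 -0.0635  0.119 ] rect [566.1 -64.4] [32.5 33. ] 27.87
cap 1089 [ 0.5647 -0.0253  0.1191] rect [565.  -25.5] [32.3 33. ] 45.71
cap 980 [0.6033 0.0106 0.1189] rect [603.8  10.4] [32.2 33. ] 89.68
block 1870 [ 0.5906 -0.2476  0.0576] rect [ 589.6 -256.1] [62.3 60.4] 7.87
mat 7336 [0.6021 0.2723 0.0029] rect [604.3 285.5] [ 91.6 188.3] 1.85
```

View pics/w16.png

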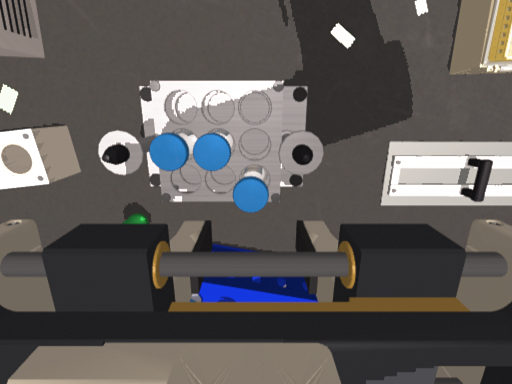

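```bash
python3 -m inch '[0,-0.02,-0.003,-6,0,0,0.054, 0,-0.042,-0.006,0,0,0,0.054, 0,-0.042,-0.006,0,0,0,0.054, 0,-0.042,-0.006,0,0,0,0.054, 0,-0.042,-0.006,0,0,0,0.054, 0,-0.042,-0.006,0,0,0,0.054, 0,-0.042,-0.006,0,0,0,0.054, 0,-0.042,-0.006,0,0,0,0.054, 0,-0.03,-0.004,0,0,0,0.054, 0,-0.012,-0.002,0,0,0,0.054, 0,0,0,0,0,0,0.054]'; python3 -c "
from h import *
go((.6025,-.347,.20),7.9)"
```

```text
clock: 46.62
tool_pos: [0.598, -0.3547, 0.3722]
orientation: [162.2, 89.2, 170.3]
force: [-0.2, -0.6, -0.4]
opening: 0.0542
t 46.62 grasp [ 0.5959 -0.3544  0.2133] F [-0.156  -0.5517 -0.4123] open 0.0542 j [-14.6  23.8   1.3   0.1 -68.3 -67.3]
jaw yaw from +y 8.13 tilt xaxis [-0.0135  0.0023 -0.9999]
  alt 0 turn [ 0.23 -0.75 -0.24]
  alt 180 turn [-179.76    0.37   -1.17]
TCP shift tool [0.0132 0.007  0.0057]  grasp shift world [ 0.0066  0.0074 -0.0133] tool y [-0.1415  0.9899  0.0042] z [ 0.9899  0.1415 -0.013 ]
```

```bash
python3 -m inch '[0.012,0.007,0.0057,0.2,-0.7,-0.2,0.054, 0.01,0,0,0,0,0,0.054, 0,0,0,0,0,0,0.054]'; python3 - <<'E'
from h import *
from plant import ctrl
go((.6025,-.347,.1205),7.9)
o=ctrl.get_obs();s=ctrl.snapshot("wrist")
P=cloud(s,tcp(o))
cv2.imwrite("pics/w17.png",s["color"][:,:,::-1])
c=s["color"].astype(int)
b=(c[...,2]>c[...,0]+60)&(P[...,0]>.38)&(P[...,0]<.7)&(P[...,1]>-.45)&(P[...,1]<-.2)&(P[...,2]>.08)&(P[...,2]<.2)
n,l,st,ce=cv2.connectedComponentsWithStats(b.astype(np.uint8))
for i in range(1,n):
    if st[i,4]>50:
        m=l==i;print(m.sum(),P[m].mean(0),np.nanmedian(P[m][:,2]),cv2.minEnclosingCircle((P[m][:,:2]*1000).astype(np.float32)))
E
```

```text
clock: 47.0
tool_pos: [0.6027, -0.3443, 0.3494]
orientation: [133.8, 89.9, 141.8]
force: [-0.3, 0.3, -0.3]
opening: 0.054
t 47.0 grasp [ 0.6024 -0.3441  0.1904] F [-0.2559  0.3093 -0.3286] open 0.054 j [-13.7  24.3  -0.9  -0.1 -64.9 -68.2]
jaw yaw from +y 8.05 tilt xaxis [-0.0015  0.0012 -1.    ]
  alt 0 turn [ 0.16 -0.08 -0.08]
  alt 180 turn [-179.84    0.13   -0.12]
TCP shift tool [ 0.0699 -0.0028 -0.0005]  grasp shift world [ 0.0001 -0.0029 -0.0699] tool y [-0.1401  0.9901  0.0014] z [ 0.9901  0.1401 -0.0014]
66 [ 0.4498 -0.3127  0.1186] 0.11801951442656894 ((448.459228515625, -312.47955322265625), 7.501478672027588)
1308 [ 0.6016 -0.347   0.124 ] 0.12410707734826985 ((602.4356689453125, -346.7093505859375), 17.069055557250977)
```

View pics/w17.png

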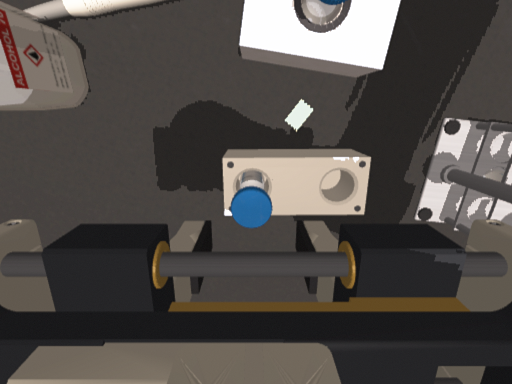

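```bash
python3 -m inch '[0.02,-0.0028,-0.0005,0.2,-0.1,-0.1,0.054, 0.02,0,0,0,0,0,0.054, 0.014,0,0,0,0,0,0.054, 0.007,0,0,0,0,0,0.054, 0,0,0,0,0,0,0.054]'; python3 -c "
from h import *
go((.6025,-.3468,.1195),7.9)"
```

```text
clock: 47.68
tool_pos: [0.6039, -0.347, 0.2906]
orientation: [-36.2, 89.7, -28.2]
force: [-0.1, 1.0, -0.4]
opening: 0.0542
t 47.67 grasp [ 0.6047 -0.3474  0.1317] F [-0.0816  0.9552 -0.3503] open 0.0542 j [-13.9  27.1  -4.7   0.1 -57.9 -68.2]
jaw yaw from +y 7.97 tilt xaxis [ 0.0052 -0.0028 -1.    ]
  alt 0 turn [0.07 0.27 0.2 ]
  alt 180 turn [-179.93   -0.31    0.43]
TCP shift tool [ 0.0121  0.0004 -0.0014]  grasp shift world [-0.0022  0.0006 -0.0122] tool y [-0.1386  0.9903 -0.0035] z [0.9903 0.1387 0.0047]
```

```bash
python3 -m inch '[0.006,0.0004,-0.0014,0.1,0.3,0.2,0.054, 0.006,0,0,0,0,0,0.054, 0,0,0,0,0,0,0.054, 0,0,0,0,0,0,0.02, 0,0,0,0,0,0,0.02, 0,0,0,0,0,0,0.02, 0,0,0,0,0,0,0.02]'; python3 -c "
from h import *
go((.6025,-.3468,.1195),7.9)"
```

```text
clock: 48.55
tool_pos: [0.6029, -0.347, 0.2798]
orientation: [-36.5, 89.9, -28.6]
force: [0.8, -0.5, -0.5]
opening: 0.0336
t 48.55 grasp [ 0.6031 -0.3471  0.1208] F [ 0.8417 -0.4715 -0.4986] open 0.0336 j [-13.9  27.6  -5.3   0.  -57.  -68.2]
jaw yaw from +y 7.88 tilt xaxis [ 0.0016 -0.0009 -1.    ]
  alt 0 turn [-0.02  0.08  0.06]
  alt 180 turn [179.98   0.1   -0.13]
TCP shift tool [ 0.0013  0.0002 -0.0003]  grasp shift world [-0.0006  0.0003 -0.0013] tool y [-0.137   0.9906 -0.0011] z [0.9906 0.137  0.0014]
```

```bash
python3 -m inch '[-0.015,0,0,0,0.1,0.1,0.02, -0.025,0,0,0,0,0,0.02, -0.03,0,0,0,0,0,0.02, -0.03,0,0,0,0,0,0.02, -0.03,0,0,0,0,0,0.02, -0.025,0,0,0,0,0,0.02, 0,0,0,6.1,0,0,0.02, 0,0,0,0,0,0,0.02]'; python3 -c "
from h import *
go((.5249,.0124,.27),1.8)"
```

```text
clock: 49.55
tool_pos: [0.6021, -0.3472, 0.4489]
orientation: [-23.6, 89.7, -21.9]
force: [-0.3, 0.2, -0.6]
opening: 0.0338
t 49.55 grasp [ 0.6028 -0.3475  0.2899] F [-0.2621  0.2241 -0.5633] open 0.0338 j [-13.9  21.1   7.3   0.  -75.8 -74.4]
jaw yaw from +y 1.71 tilt xaxis [ 0.0044 -0.0018 -1.    ]
  alt 0 turn [-0.09  0.25  0.11]
  alt 180 turn [179.91   0.17  -0.39]
TCP shift tool [ 0.0189  0.3618 -0.0665]  grasp shift world [-0.0779  0.3599 -0.0199] tool y [-0.0299  0.9996 -0.0019] z [0.9995 0.0299 0.0044]
```

```bash
python3 -m inch '[0,0.02,-0.0037,0,0.2,0.1,0.02, 0,0.042,-0.0078,0,0,0,0.02, 0,0.042,-0.0078,0,0,0,0.02, 0,0.042,-0.0078,0,0,0,0.02, 0,0.042,-0.0078,0,0,0,0.02, 0,0.042,-0.0078,0,0,0,0.02, 0,0.042,-0.0078,0,0,0,0.02, 0,0.042,-0.0078,0,0,0,0.02, 0,0.03,-0.005,0,0,0,0.02, 0,0.01,-0.002,0,0,0,0.02, 0,0,0,0,0,0,0.02]'; python3 -c "
from h import *
go((.5249,.0124,.24),1.8)"
```

```text
clock: 50.92
tool_pos: [0.515, 0.019, 0.449]
orientation: [150.7, 89.8, 153.8]
force: [-0.3, -0.4, 0.1]
opening: 0.0336
t 50.92 grasp [0.5146 0.0192 0.29  ] F [-0.3092 -0.3536  0.113 ] open 0.0336 j [  23.9    3.8  -15.    -0.1  -71.3 -110.8]
jaw yaw from +y 3.07 tilt xaxis [-0.0024  0.0012 -1.    ]
  alt 0 turn [ 1.27 -0.13 -0.07]
  alt 180 turn [-178.73    0.11   -0.21]
TCP shift tool [ 0.0499 -0.0072  0.0097]  grasp shift world [ 0.0103 -0.0068 -0.05  ] tool y [-0.0536  0.9986  0.0013] z [ 0.9986  0.0536 -0.0023]
```

```bash
python3 -m inch '[0.015,-0.0072,0.0097,1.3,-0.1,-0.1,0.02, 0.025,0,0,0,0,0,0.02, 0.025,0,0,0,0,0,0.02, 0.015,0,0,0,0,0,0.02, 0.005,0,0,0,0,0,0.02, 0,0,0,0,0,0,0.02]'; python3 - <<'E'
from h import *
from plant import ctrl
go((.5249,.0124,.1158),1.8)
o=ctrl.get_obs();s=ctrl.snapshot("wrist")
P=cloud(s,tcp(o));np.savez("w18.npz",P=P,color=s["color"])
cv2.imwrite("pics/w18.png",s["color"][:,:,::-1])
E
```

```text
clock: 51.68
tool_pos: [0.5274, 0.0068, 0.3578]
orientation: [-140.0, 89.8, -138.7]
force: [0.3, -1.0, -0.8]
opening: 0.0336
t 51.67 grasp [0.527  0.0064 0.1988] F [ 0.3067 -1.0266 -0.7511] open 0.0336 j [  22.1    8.9  -21.7    0.1  -59.6 -110.8]
jaw yaw from +y 1.31 tilt xaxis [-0.0029 -0.0025 -1.    ]
  alt 0 turn [-0.49 -0.17  0.14]
  alt 180 turn [179.51   0.22   0.26]
TCP shift tool [ 0.083   0.0059 -0.0022]  grasp shift world [-0.0021  0.006  -0.083 ] tool y [-0.0229  0.9997 -0.0025] z [ 0.9997  0.0229 -0.0029]
```

View pics/w18.png

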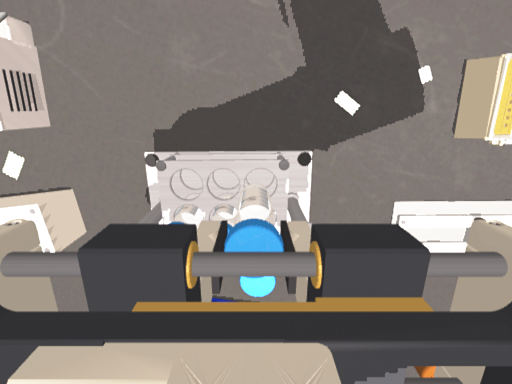

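```bash
python3 -m inch '[0.003,0.0055,-0.0022,-0.5,-0.2,0.1,0.02, 0.005,0,0,0,0,0,0.02, 0,0,0,0,0,0,0.02]'; python3 -c "
from h import *
go((.5249,.0124,.165),1.8)"
```

```text
clock: 52.1
tool_pos: [0.5253, 0.013, 0.3513]
orientation: [6.3, 89.7, 8.2]
force: [-0.9, -0.3, 0.1]
opening: 0.0337
t 52.1 grasp [0.526  0.0131 0.1923] F [-0.8567 -0.2745  0.1002] open 0.0337 j [  22.9    8.9  -22.6    0.1  -58.3 -111. ]
jaw yaw from +y 1.89 tilt xaxis [ 0.0044  0.0006 -1.    ]
  alt 0 turn [ 0.09  0.25 -0.03]
  alt 180 turn [-179.91    0.04    0.39]
TCP shift tool [ 0.0273 -0.0006 -0.0006]  grasp shift world [-0.0011 -0.0007 -0.0273] tool y [-0.033   0.9995  0.0005] z [0.9994 0.033  0.0044]
```

```bash
python3 -m inch '[0.008,-0.0006,-0.0007,0.1,0.2,0,0.02, 0.008,0,0,0,0,0,0.02, 0.008,0,0,0,0,0,0.02, 0,0,0,0,0,0,0.02]'; python3 -c "
from h import *
go((.5249,.0124,.1158),1.8)"
```

```text
clock: 52.6
tool_pos: [0.5245, 0.0124, 0.3254]
orientation: [48.1, 90.0, 49.9]
force: [-0.1, -0.3, 0.5]
opening: 0.0341
t 52.6 grasp [0.5246 0.0125 0.1664] F [-0.136  -0.3362  0.5343] open 0.0341 j [  22.8   10.3  -24.5   -0.   -55.1 -111. ]
jaw yaw from +y 1.8 tilt xaxis [ 0.0004  0.0005 -1.    ]
  alt 0 turn [-0.    0.02 -0.03]
  alt 180 turn [180.    -0.04  -0.04]
TCP shift tool [ 0.0506 -0.0001  0.0004]  grasp shift world [ 0.0003 -0.0001 -0.0506] tool y [-0.0313  0.9995  0.0005] z [0.9995 0.0313 0.0004]
```

```bash
python3 -m inch '[0.008,0,0.0003,0,0,0,0.02, 0.009,0,0,0,0,0,0.02, 0.009,0,0,0,0,0,0.02, 0,0,0,0,0,0,0.02]'; python3 -c "
from h import *
go((.5249,.0124,.1158),1.8)"
```

```text
clock: 53.1
tool_pos: [0.5249, 0.0124, 0.2974]
orientation: [89.9, 90.0, 91.7]
force: [0.3, -0.2, 0.4]
opening: 0.0334
t 53.1 grasp [0.5249 0.0125 0.1384] F [ 0.2883 -0.1535  0.357 ] open 0.0334 j [  22.8   12.2  -26.5   -0.   -51.3 -111. ]
jaw yaw from +y 1.79 tilt xaxis [-0.      0.0003 -1.    ]
  alt 0 turn [-0.01  0.   -0.02]
  alt 180 turn [179.99  -0.03  -0.  ]
TCP shift tool [ 0.0226 -0.      0.    ]  grasp shift world [ 0.     -0.0001 -0.0226] tool y [-0.0313  0.9995  0.0003] z [0.9995 0.0313 0.    ]
```

```bash
python3 -m inch '[0.008,0,0,0,0,0,0.02, 0.008,0,0,0,0,0,0.02, 0.006,0,0,0,0,0,0.02, 0.001,0,0,0,0,0,0.02, 0,0,0,0,0,0,0.02]'; python3 -c "
from h import *
go((.5249,.0124,.1158),1.8)"
```

```text
clock: 53.72
tool_pos: [0.5264, 0.0127, 0.2745]
orientation: [3.6, 89.8, 5.5]
force: [-1.0, -0.1, 1.6]
opening: 0.0334
t 53.73 grasp [0.5271 0.0128 0.1155] F [-1.019  -0.1469  1.5926] open 0.0334 j [  22.8   13.8  -28.     0.1  -48.  -111. ]
jaw yaw from +y 1.87 tilt xaxis [ 0.0043  0.0004 -1.    ]
  alt 0 turn [ 0.07  0.25 -0.02]
  alt 180 turn [-179.93    0.02    0.39]
TCP shift tool [-0.0003 -0.0002 -0.0015]  grasp shift world [-0.0022 -0.0004  0.0003] tool y [-0.0326  0.9995  0.0003] z [0.9995 0.0326 0.0043]
```

Home. Release, rise, and look.

```bash
python3 -m inch '[0,-0.0002,-0.0015,0,0.2,0,0.02, 0,0,0,0,0,0,0.054, 0,0,0,0,0,0,0.054, 0,0,0,0,0,0,0.054, -0.015,0,0,0,0,0,0.054, -0.03,0,0,0,0,0,0.054, -0.03,0,0,0,0,0,0.054, -0.025,0,0,0,0,0,0.054, 0,0,0,0,0,0,0.054]'; python3 - <<'E'
from h import *
from plant import ctrl
go((.6035,.3025,.15),1.8)
o=ctrl.get_obs();s=ctrl.snapshot("wrist")
P=cloud(s,tcp(o));np.savez("w19.npz",P=P,color=s["color"])
cv2.imwrite("pics/w19.png",s["color"][:,:,::-1])
E
python3 west.py w19.npz
```

```text
clock: 54.85
tool_pos: [0.5246, 0.0122, 0.3812]
orientation: [4.9, 89.9, 6.8]
force: [-0.2, -0.2, -0.5]
opening: 0.0539
t 54.85 grasp [0.5249 0.0123 0.2222] F [-0.2309 -0.2389 -0.5335] open 0.0539 j [  22.8    7.3  -20.2    0.   -62.3 -110.9]
jaw yaw from +y 1.88 tilt xaxis [ 0.0019  0.0002 -1.    ]
  alt 0 turn [ 0.08  0.11 -0.01]
  alt 180 turn [-179.92    0.02    0.17]
TCP shift tool [0.0724 0.2875 0.0882]  grasp shift world [ 0.0786  0.2902 -0.0722] tool y [-0.0328  0.9995  0.0002] z [0.9995 0.0328 0.0019]
handle 0
frame 226 [ 0.5574 -0.0035  0.1226] rect [562.6 -27.5] [ 36.5 187. ] 0.31
cap 983 [0.5223 0.0081 0.1189] rect [523.    7.9] [32.9 33.1] 50.17
cap 356 [ 0.557  -0.0649  0.1181] rect [558.5 -67.3] [18.  26.4] 46.24
cap 614 [ 0.5618 -0.0207  0.1184] rect [562.7 -21.1] [33.8 23.4] 19.81
cap 23 [0.588  0.0101 0.1121] rect [588.1  10.3] [ 1.9 11.4] 1.36
cap 90 [0.6168 0.0113 0.1189] rect [617.2  11.4] [ 5.8 23.8] 5.13
block 1416 [ 0.5789 -0.2516  0.0578] rect [ 590.1 -260. ] [62.4 68.9] 8.34
mat 3559 [0.5792 0.2808 0.003 ] rect [577.2 289.2] [199.5  80. ] 80.21
```

View pics/w19.png

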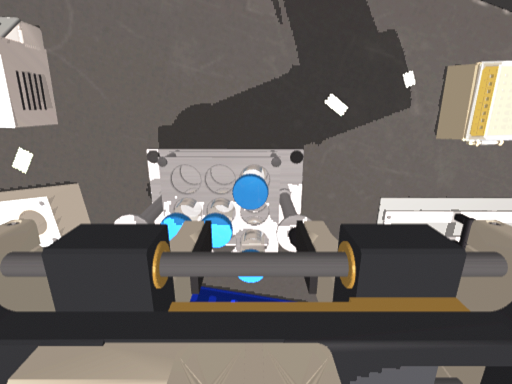

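```bash
python3 -m inch '[0,0.02,0.006,0,0.1,0,0.045, 0,0.042,0.0128,0,0,0,0.045, 0,0.042,0.0128,0,0,0,0.045, 0,0.042,0.0128,0,0,0,0.045, 0,0.042,0.0128,0,0,0,0.045, 0,0.042,0.0128,0,0,0,0.045, 0.01,0.036,0.011,0,0,0,0.045, 0.02,0.015,0.004,0,0,0,0.045, 0.02,0,0,0,0,0,0.045, 0.01,0,0,0,0,0,0.045, 0,0,0,0,0,0,0.045]'; python3 - <<'E'
from h import *
from plant import ctrl
go((.604,.3025,.10),1.8)
o=ctrl.get_obs();s=ctrl.snapshot("wrist")
P=cloud(s,tcp(o))
cv2.imwrite("pics/w20.png",s["color"][:,:,::-1])
c=s["color"].astype(int)
m=(P[...,0]>.5)&(P[...,0]<.7)&(P[...,1]>.15)&(P[...,1]<.46)
for n,k in dict(handle=m&(P[...,2]>.023)&(P[...,2]<.06)&(c.max(-1)<110),frame=m&(P[...,2]>.005)&(P[...,2]<.02)&(c.min(-1)>120)).items():
    r=cv2.minAreaRect((P[k][:,:2]*1000).astype(np.float32));print(n,k.sum(),P[k].mean(0),r)
E
```

```text
clock: 56.28
tool_pos: [0.5995, 0.3116, 0.3082]
orientation: [-148.9, 89.1, -147.0]
force: [0.7, -0.2, 0.7]
opening: 0.0452
t 56.27 grasp [0.5975 0.3103 0.1492] F [ 0.6573 -0.1638  0.7115] open 0.0452 j [  43.9   24.8   -5.8   -0.2  -60.2 -131.9]
jaw yaw from +y 1.88 tilt xaxis [-0.0126 -0.0082 -0.9999]
  alt 0 turn [ 0.08 -0.73  0.44]
  alt 180 turn [-179.92   -0.7    -1.15]
TCP shift tool [ 0.0492 -0.0088  0.0048]  grasp shift world [ 0.0065 -0.0078 -0.0492] tool y [-0.0328  0.9994 -0.0077] z [ 0.9994  0.0327 -0.0128]
handle 617 [0.6015 0.3024 0.0327] ((603.33349609375, 302.2163391113281), (53.731483459472656, 11.926859855651855), 1.8333710432052612)
frame 5268 [0.6023 0.305  0.0072] ((603.2266235351562, 329.710205078125), (54.92116928100586, 260.92156982421875), 1.846395492553711)
```

View pics/w20.png

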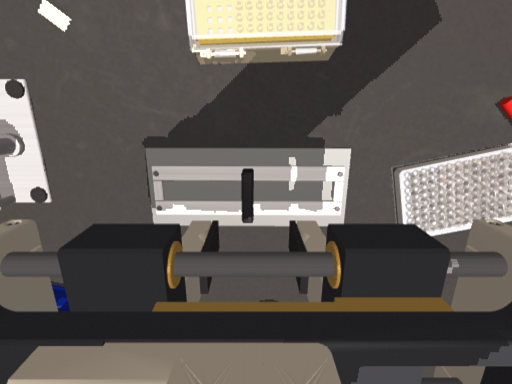

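```bash
python3 -m inch '[0.02,-0.008,0.0055,0.1,-0.7,0.4,0.045, 0.03,0,0,0,0,0,0.045, 0.03,0,0,0,0,0,0.045, 0.012,0,0,0,0,0,0.045, 0,0,0,0,0,0,0.045]'; python3 -c "
from h import *
go((.6045,.303,.0335),1.8)"
```

```text
clock: 56.95
tool_pos: [0.6076, 0.303, 0.2213]
orientation: [31.1, 89.4, 32.8]
force: [0.5, -0.3, -0.5]
opening: 0.0449
t 56.95 grasp [0.609  0.3039 0.0623] F [ 0.51   -0.3468 -0.5327] open 0.0449 j [  42.9   29.5  -11.     0.1  -48.9 -131.3]
jaw yaw from +y 1.69 tilt xaxis [ 0.0087  0.0056 -0.9999]
  alt 0 turn [-0.11  0.51 -0.31]
  alt 180 turn [179.89  -0.48  -0.8 ]
TCP shift tool [ 0.0288 -0.0001 -0.0034]  grasp shift world [-0.0045 -0.0009 -0.0288] tool y [-0.0295  0.9996  0.0053] z [0.9995 0.0294 0.0089]
```

```bash
python3 -m inch '[0.01,0,-0.0034,-0.1,0.5,-0.3,0.045, 0.01,0,0,0,0,0,0.045, 0.007,0,0,0,0,0,0.045, 0,0,0,0,0,0,0.045]'; python3 -c "
from h import *
go((.6045,.303,.0335),1.8)"
```

```text
clock: 57.45
tool_pos: [0.6049, 0.3036, 0.1955]
orientation: [36.9, 89.8, 38.7]
force: [1.5, 0.0, 0.4]
opening: 0.045
t 57.45 grasp [0.6054 0.304  0.0365] F [1.4507 0.0454 0.3943] open 0.045 j [  43.1   31.1  -12.2    0.   -46.4 -131.3]
jaw yaw from +y 1.81 tilt xaxis [ 0.0029  0.0024 -1.    ]
  alt 0 turn [ 0.01  0.17 -0.13]
  alt 180 turn [-179.99    0.2     0.27]
TCP shift tool [ 0.003  -0.0006 -0.0004]  grasp shift world [-0.0009 -0.001  -0.003 ] tool y [-0.0316  0.9995  0.0023] z [0.9995 0.0316 0.003 ]
```

```bash
python3 -m inch '[0.003,-0.0006,-0.0006,0,0.2,-0.1,0.045, 0,0,0,0,0,0,0, 0,0,0,0,0,0,0, 0,0,0,0,0,0,0, 0,0,0,0,0,0,0, 0,0,0,0,0,0,0]'; python3 -c "
from h import *
go((.6045,.303,.0335),1.8)"
```

```text
clock: 58.2
tool_pos: [0.6046, 0.3032, 0.1931]
orientation: [75.0, 89.9, 76.8]
force: [0.0, 0.5, -1.3]
opening: 0.0119
t 58.2 grasp [0.6046 0.3034 0.0341] F [ 0.0218  0.4832 -1.2705] open 0.0119 j [  43.1   31.3  -12.3   -0.   -46.4 -131.2]
jaw yaw from +y 1.82 tilt xaxis [ 0.0002  0.0011 -1.    ]
  alt 0 turn [ 0.02  0.02 -0.06]
  alt 180 turn [-179.98    0.09    0.03]
TCP shift tool [ 0.0006 -0.0002 -0.0001]  grasp shift world [-0.0001 -0.0004 -0.0006] tool y [-0.0318  0.9995  0.001 ] z [0.9995 0.0318 0.0003]
```

Lift to about 0.25 and carry back over the rack.

```bash
python3 -m inch '[0,0,0,0,0,0,0, -0.01,0,0,0,0,0,0, -0.03,0,0,0,0,0,0, -0.04,0,0,0,0,0,0, -0.045,0,0,0,0,0,0, -0.045,0,0,0,0,0,0, -0.035,0,0,0,0,0,0, -0.015,0,0,0,0,0,0, 0,0,0,0,0,0,0]'; python3 - <<'E'
from h import *
from plant import ctrl
go((.5656,-.0255,.25),1.8)
o=ctrl.get_obs();s=ctrl.snapshot("wrist")
cv2.imwrite("pics/w21.png",s["color"][:,:,::-1])
E
```

```text
clock: 59.32
tool_pos: [0.6036, 0.3021, 0.4223]
orientation: [159.4, 89.9, 161.2]
force: [1.2, 0.7, -1.7]
opening: 0.0116
t 59.33 grasp [0.6034 0.3021 0.2633] F [ 1.2333  0.741  -1.6829] open 0.0116 j [  43.1   20.     2.2   -0.1  -72.2 -131.3]
jaw yaw from +y 1.8 tilt xaxis [-0.0011  0.0004 -1.    ]
  alt 0 turn [ 0.   -0.06 -0.02]
  alt 180 turn [-180.      0.04   -0.1 ]
TCP shift tool [ 0.0132 -0.3262 -0.0483]  grasp shift world [-0.0378 -0.3276 -0.0133] tool y [-0.0314  0.9995  0.0004] z [ 0.9995  0.0314 -0.0011]
```

View pics/w21.png

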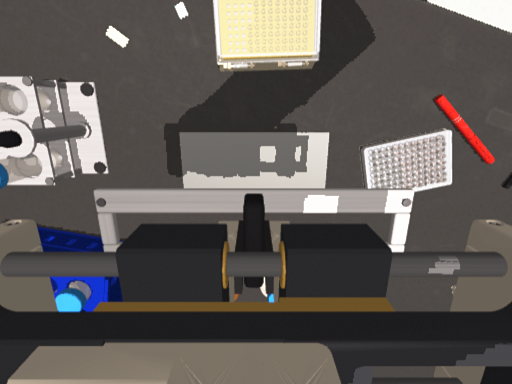

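```bash
python3 -m inch '[0,-0.02,-0.003,0,0,0,0, 0,-0.042,-0.0062,0,0,0,0, 0,-0.042,-0.0062,0,0,0,0, 0,-0.042,-0.0062,0,0,0,0, 0,-0.042,-0.0062,0,0,0,0, 0,-0.042,-0.0062,0,0,0,0, 0,-0.042,-0.0062,0,0,0,0, 0,-0.033,-0.0052,0,0,0,0, 0,-0.013,-0.002,0,0,0,0, 0,0,0,0,0,0,0]'; python3 -c "
from h import *
go((.5656,-.0255,.22),1.8)"
```

```text
clock: 60.62
tool_pos: [0.5586, -0.0332, 0.4058]
orientation: [-160.1, 88.2, -158.5]
force: [-0.2, 1.3, -1.2]
opening: 0.0119
t 60.62 grasp [ 0.5541 -0.0349  0.2468] F [-0.1612  1.3283 -1.2244] open 0.0119 j [  16.7   10.2  -13.4    0.2  -68.1 -105.1]
jaw yaw from +y 1.64 tilt xaxis [-0.0285 -0.0113 -0.9995]
  alt 0 turn [-0.17 -1.65  0.6 ]
  alt 180 turn [179.81   0.93   2.6 ]
TCP shift tool [0.0265 0.0077 0.008 ]  grasp shift world [ 0.0115  0.0094 -0.0268] tool y [-0.0287  0.9995 -0.0104] z [ 0.9992  0.0284 -0.0288]
```

```bash
python3 -m inch '[0.008,0.0077,0.008,-0.2,-1.6,0.6,0, 0.012,0,0,0,0,0,0, 0,0,0,0,0,0,0, 0,0,0,0,0,0,0]'; python3 - <<'E'
from h import *
from plant import ctrl
go((.5656,-.0255,.19),1.8)
o=ctrl.get_obs();s=ctrl.snapshot("wrist")
P=cloud(s,tcp(o));np.savez("w22.npz",P=P,color=s["color"])
cv2.imwrite("pics/w22.png",s["color"][:,:,::-1])
E
```

```text
clock: 61.12
tool_pos: [0.5659, -0.0237, 0.3828]
orientation: [-173.6, 89.7, -171.7]
force: [0.5, -0.2, -2.3]
opening: 0.0114
t 61.12 grasp [ 0.5652 -0.0238  0.2238] F [ 0.4811 -0.2061 -2.3499] open 0.0114 j [  17.4   11.4  -15.    -0.   -63.9 -105.4]
jaw yaw from +y 1.92 tilt xaxis [-0.0044 -0.0006 -1.    ]
  alt 0 turn [ 0.12 -0.25  0.03]
  alt 180 turn [-179.88   -0.04   -0.4 ]
TCP shift tool [ 0.0338 -0.0018 -0.0002]  grasp shift world [ 0.0004 -0.0017 -0.0338] tool y [-0.0336  0.9994 -0.0005] z [ 0.9994  0.0336 -0.0044]
```

View pics/w22.png

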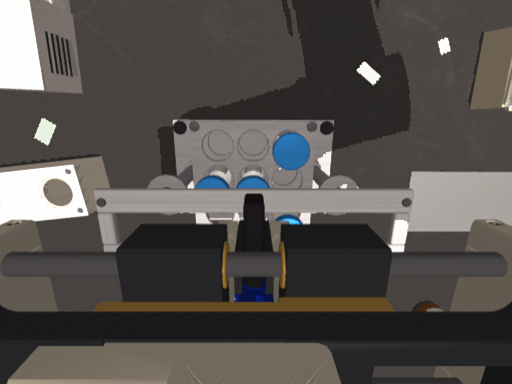

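```bash
python3 -m inch '[0.01,-0.0018,-0.0002,0.1,-0.2,0,0, 0.012,0,0,0,0,0,0, 0.004,0,0,0,0,0,0, 0,0,0,0,0,0,0, 0,0,0,0,0,0,0]'; python3 -c "
from h import *
go((.5656,-.0255,.175),1.8)"
```

```text
clock: 61.8
tool_pos: [0.5655, -0.0258, 0.355]
orientation: [-153.4, 89.9, -151.6]
force: [-0.1, -0.2, -1.5]
opening: 0.0117
t 61.8 grasp [ 0.5654 -0.0258  0.196 ] F [-0.0836 -0.1724 -1.4686] open 0.0117 j [  17.2   12.6  -17.3    0.   -60.2 -105.4]
jaw yaw from +y 1.8 tilt xaxis [-0.0009 -0.0005 -1.    ]
  alt 0 turn [ 0.   -0.05  0.03]
  alt 180 turn [-180.     -0.04   -0.08]
TCP shift tool [0.021  0.0003 0.0001]  grasp shift world [ 0.0002  0.0003 -0.021 ] tool y [-0.0315  0.9995 -0.0005] z [ 0.9995  0.0315 -0.0009]
```

```bash
python3 -m inch '[0.007,0.0003,0.0001,0,0,0,0, 0.008,0,0,0,0,0,0, 0.008,0,0,0,0,0,0, 0,0,0,0,0,0,0]'; python3 -c "
from h import *
go((.5656,-.0255,.1546),1.8)"
```

```text
clock: 62.3
tool_pos: [0.5656, -0.0255, 0.3305]
orientation: [-154.7, 90.0, -153.0]
force: [-0.0, 0.5, -1.6]
opening: 0.0119
t 62.3 grasp [ 0.5655 -0.0255  0.1715] F [-0.0012  0.4601 -1.5803] open 0.0119 j [  17.2   13.8  -19.2    0.   -57.  -105.4]
jaw yaw from +y 1.8 tilt xaxis [-0.0007 -0.0004 -1.    ]
  alt 0 turn [-0.   -0.04  0.02]
  alt 180 turn [180.     0.03   0.07]
TCP shift tool [ 0.0169 -0.      0.    ]  grasp shift world [ 0.0001  0.     -0.0169] tool y [-0.0314  0.9995 -0.0003] z [ 0.9995  0.0314 -0.0007]
```

```bash
python3 -m inch '[0.005,0,0,0,0,0,0, 0.006,0,0,0,0,0,0, 0.004,0,0,0,0,0,0, 0.001,0,0,0,0,0,0, 0,0,0,0,0,0,0]'; python3 -c "
from h import *
go((.5656,-.0255,.1546),1.8)"
```

```text
clock: 62.92
tool_pos: [0.5658, -0.0254, 0.3136]
orientation: [-127.6, 90.0, -125.8]
force: [0.5, -1.1, -1.4]
opening: 0.0115
t 62.92 grasp [ 0.5657 -0.0255  0.1546] F [ 0.528  -1.0972 -1.4039] open 0.0115 j [  17.2   14.8  -20.3    0.   -54.9 -105.4]
jaw yaw from +y 1.81 tilt xaxis [-0.0003 -0.0004 -1.    ]
  alt 0 turn [ 0.01 -0.02  0.02]
  alt 180 turn [-179.99   -0.04   -0.03]
TCP shift tool [-0.     -0.0001 -0.0002]  grasp shift world [-0.0001 -0.      0.    ] tool y [-0.0315  0.9995 -0.0004] z [ 0.9995  0.0315 -0.0003]
```

```bash
python3 -m inch '[0.001,0,0,0,0,0,0, 0,0,0,0,0,0,0, 0,0,0,0,0,0,0.045, 0,0,0,0,0,0,0.045, 0,0,0,0,0,0,0.045, 0,0,0,0,0,0,0.045, -0.015,0,0,0,0,0,0.045, -0.035,0,0,0,0,0,0.045, -0.04,0,0,0,0,0,0.045, -0.03,0,0,0,0,0,0.045, 0,0,0,0,0,0,0.045]'; python3 - <<'E'
from h import *
from plant import ctrl
go(None)
o=ctrl.get_obs();s=ctrl.snapshot("wrist")
P=cloud(s,tcp(o));np.savez("w23.npz",P=P,color=s["color"])
cv2.imwrite("pics/w23.png",s["color"][:,:,::-1])
E
python3 west.py w23.npz
```

```text
clock: 64.3
tool_pos: [0.5659, -0.0256, 0.4424]
orientation: [-13.4, 89.8, -11.6]
force: [0.8, 0.2, -0.3]
opening: 0.0449
t 64.3 grasp [ 0.5666 -0.0257  0.2834] F [ 0.7897  0.2495 -0.3018] open 0.0449 j [  17.2    9.   -10.1    0.1  -70.8 -105.4]
jaw yaw from +y 1.86 tilt xaxis [ 0.0042 -0.0009 -1.    ]
handle 554 [ 0.5635 -0.0263  0.1534] rect [564.5 -26.4] [53.3 10.6] 2.13
frame 4411 [ 0.5645 -0.0214  0.1276] rect [565.1 -25.8] [ 54.8 205.2] 1.83
cap 665 [0.5226 0.0076 0.119 ] rect [521.9   7.9] [29.8 31.3] 3.11
cap 483 [ 0.5675 -0.0645  0.1192] rect [568.2 -64.4] [22.  32.5] 1.2
cap 128 [ 0.5663 -0.0368  0.1191] rect [567.2 -37.2] [22.   8.2] 1.56
cap 141 [ 0.5655 -0.0153  0.1192] rect [566.5 -14.7] [21.7  9.3] 2.42
cap 481 [0.6061 0.0103 0.119 ] rect [607.4  10.7] [25.5 32.5] 3.81
block 3904 [ 0.5951 -0.3003  0.0581] rect [ 596.3 -301.9] [ 62.5 152. ] 8.32
mat 6394 [0.6022 0.2925 0.0009] rect [602.6 298.2] [ 87.3 212.5] 1.86
```

View pics/w23.png

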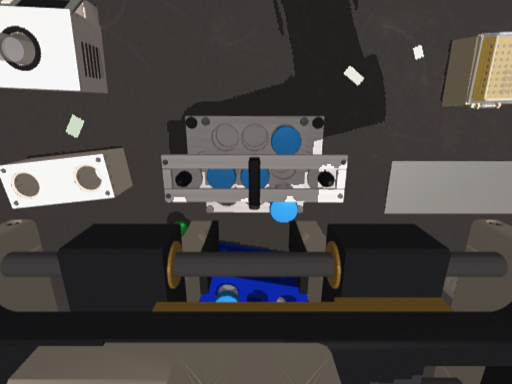

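```bash
python3 - <<'E'
from h import *
from plant import ctrl
s=ctrl.snapshot("top");c=s["color"]
cv2.imwrite("pics/top2.png",cv2.resize(c[140:290,200:400,::-1],None,fx=4,fy=4,interpolation=cv2.INTER_CUBIC))
P=cloud(s);c=c.astype(int)
b=(c[...,2]>c[...,0]+60)&(P[...,0]>.36)&(P[...,0]<.65)&(P[...,1]>-.42)&(P[...,1]<.1)&(P[...,2]>.08)&(P[...,2]<.2)
n,l,st,ce=cv2.connectedComponentsWithStats(b.astype(np.uint8))
for i in range(1,n):
    if st[i,4]>10: print(ce[i],st[i,4],np.round(P[l==i].mean(0),4))
s=ctrl.snapshot("scene");cv2.imwrite("pics/scene2.png",s["color"][:,:,::-1])
E
```

```text
[267. 201.] 13 [ 0.5602 -0.0558  0.1209]
[244.19565217 213.27173913] 92 [0.5228 0.0091 0.1208]
[356.61061947 247.53982301] 113 [ 0.4338 -0.3113  0.1265]
```

View pics/top2.png

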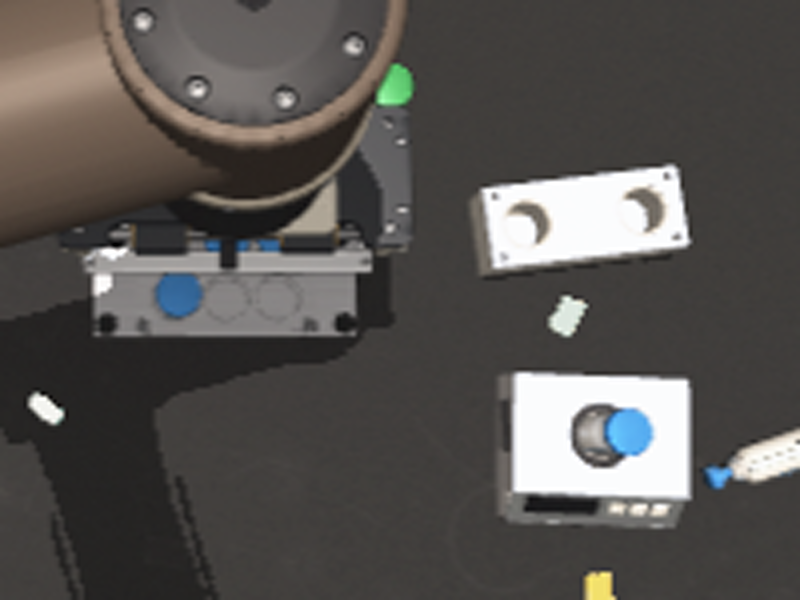

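View pics/scene2.png

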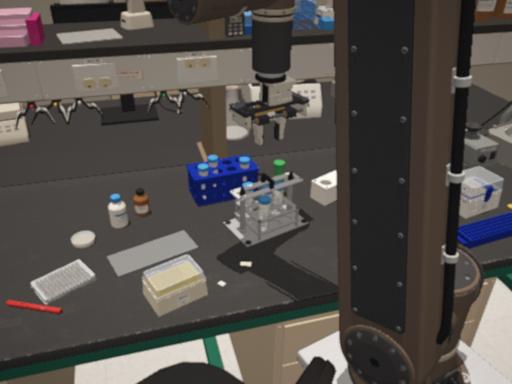

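```bash
python3 -m inch '[0,0,0,0,0,0,0.045, 0,0,0,0,0,0,0.045]'; python3 -c "
from plant import ctrl
print(ctrl.close_job())"
```

```text
clock: 64.7
tool_pos: [0.5649, -0.0256, 0.437]
orientation: [-157.2, 89.7, -155.4]
force: [0.0, -0.0, -0.1]
opening: 0.0453
the job is handed in; nothing more can be done
None
```

I did every step in the required order and handed the job in at about 65 s. No verdict was reported.

The order was: frame to the mat, front and back tubes to the white block, sample into the meter, both tubes back into their own holes, frame back over the posts.

What the last checks showed:
- **Sample:** it is home in the meter. Its cap top is at 126.5 mm (127 mm nominal), and the cap centre is about 3 mm off the well axis in the top view. An earlier wrist-camera view put it at about 5 mm. Both are inside the 12 mm limit.
- **Front and back tubes:** both are back in their holes at the same cap height as before. Their caps lean about 4 mm towards the right of the rack, roughly 2°, within the hole play and the tolerance.
- **Other two tubes:** their caps measured within about 1 mm of where they started.
- **Frame:** it is level over the posts, with the handle within 1 mm of its original spot.
- **Robot:** the gripper is open and about 13 cm above the rack, touching nothing, and the force reads about zero.

No check failed. The only disagreement was the 3 mm versus 5 mm reading on the sample cap.

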